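# Register a rusted tin in the corner stop and take its record photograph

## Robot

A 6-joint arm with a two-finger parallel gripper is mounted at the origin on the work surface. World frame = base frame: x ahead of the robot, y to its left, z up, the work surface at z = 0. Lengths are in m, angles in rad, forces in N, time in s.
With the tool pointing down it reaches from about 0.3 to 0.875 m from the base axis. Payload 6.4 kg.
Tool frame: the origin (TCP) lies midway between the tips of the shut fingers; the grasp point (between the pads) lies ctrl.grip_depth behind it (ctrl.grip_depth is the distance from the TCP to the grasp point, in m); x points along the fingers, y is the direction in which the jaws open and shut, and the axes are right-handed (so a half turn about x gives the same grasp; the last joint's range is limited). The gripper opens to 85 mm and grips with 20 to 120 N. Pads are 22 mm wide; open, the fingers measure 114 mm over their backs; the gripper's body (76 mm by 85 mm) begins 54 mm behind the grasp point. The pads swing forward as they close: fully open they stand 13 mm farther back than shut.
Start: joints at [-1.317, 0.181, 1.607, -0, 1.354, -0.206], TCP at [0.255, -0.515, 0.211] pointing down, gripper open.
Joint ranges: [-2.99, 2.99], [-0.89, 2.07], [0.3, 2.58], [-1.14, 4.28], [0, 2.63], [-3.12, 3.12]. Speed limits (rad/s): [2.57, 2.57, 3.01, 3.14, 3.14, 3.14].

## Interface

Orientations are given as a unit quaternion [w, x, y, z].
In Python, from bench import ctrl gives the robot as it stands.
- The arm moves only by the shell command python3 -m creep 'ROWS'. ROWS is text: rows parted by semicolons, each of 7 numbers parted by spaces: the opening, from 0 (shut) to 1 (fully open), then the shift along the tool's x, y, z in cm, then the turn, a rotation vector about the tool's x, y, z in rad. In form: claw x y z ax ay az; .... A call has 1 to 10 rows; each row shifts and turns the pose as measured when the row begins, along the tool's axes as they then stand; what a row does not reach is not made up. A row lasts 1/8 s, in which the tool goes at most 62.5 mm and 10.7 degrees, less where a joint would pass 70% of its speed; a pose out of reach is approached as far as the arm can. A call with a gripper value outside its range is refused whole. The fingers move at their own pace and stop on an object; the grip force is fixed at half the most. Time passes only in rows, so rows that do not move let the fingers close. It gives the time, the measured TCP pose, the force and the opening at its end, in the units of the state.
- ctrl.get_obs(): the state, without advancing time (a new reading comes with each control period).
- ctrl.camera(name): name is "side" or "top"; returns (picture, depth): 384x512x3 uint8, blue, green, red; 384x512 float32, m along the optical axis (not along the pixel's ray), 0 where there is no reading.
- ctrl.calibration(name): a dict with "mtx" (3x3 intrinsics, pixels), "distortion" ([k1, k2, p1, p2, k3] as OpenCV has them; the pictures are not rectified), "R" (3x3) and "t" (3): a world point X has camera coordinates R X + t. Camera axes: x right, y down, z forward; pixel columns grow to the right and rows downward; lengths in m; the calibration is good to about 2 mm. A picture is of the moment at which its call begins. calibration takes no time and is no camera call.
- ctrl.hand_in(): hands the job in, once; it reports no verdict.
Trained networks look in the newest picture that a camera, given by its name, has taken for a name from the list of things; names that differ only in an ending like _2 or _b are one class to them, and where a whole thing is asked for, a point or a joint stands for the part that bears it (a point fixed in the world has none). Each returns a list of dicts, best first, with "confidence" (0 to 1); they miss things now and then, are a little off and sometimes report something else, mostly with a low value. They report only what shows in the picture. A call takes as long as a camera call. They do not tell look-alikes from the thing itself.
- ctrl.find_in(query, camera): "rect" ([left, top, right, bottom] in pixels, round what is visible of it).
The state is a dict: "time_s": time; "q": joint angles; "dq": joint speeds; "joint_efforts": joint torques, N m; "eef_pos": TCP position; "eef_rot": TCP orientation; "wrist_force": force on the tool from outside, world axes, zero at the start; "torque": the same for the moment, N m; "opening": opening from 0.0 (shut) to 1.0 (fully open).
Only numpy, scipy, OpenCV 4.12 (cv2) and the standard library are available. Lean on these libraries where they do the work, as an engineer would, in place of code of your own. Each camera call takes 0.05 s, during which the arm holds its last target.

## Task

Push the rust-brown square tin along the bench with the fingers, gently and without lifting or tipping it, until it stands flush against both the long rail and the short end stop of the aluminium corner stop. Only then press the red release button fully down to take the record photograph, let the button up and move clear. Do not shift the green tin or anything else on the bench.

Things in the scene. Friction and masses are not known exactly. Their poses are not given: they have to be found in the camera images.
- tin: Closed square tin, rust-brown with orange-brown blotches, 92 x 92 mm and 66 mm tall, 0.25 to 0.5 kg, loose on the bench, too wide for most grippers. Origin: centre of its underside; z up; x and y square to its side faces. It slides when pushed low on a side.
- green_tin: The same tin in dark green, 92 x 92 x 66 mm, loose; not to be moved. Origin: centre of its underside. The two tins may stand in each other's place.
- stop: Fixed aluminium corner stop, bars 18 mm high, 12 mm wide. Origin: its inside corner, on the bench. Inner face of the long rail: the plane x = 0, from the corner 400 mm along -y. Inner face of the short end stop: the plane y = 0, 120 mm along -x. The tin goes inside, at -x, -y (flat grey square): flush with both, its centre is at x = y = -46 mm and its sides lie along x and y.
- release (a joint): Travel of the red release button, 0 when up, 0.006 m fully down; springs back; about 5 N to press fully.
- release_top (a point): Centre of the top of the red button when up (radius 16 mm), on a fixed black housing on the bench; press straight down.
- mug: White enamel mug, 80 mm across, 80 mm tall, loose; leave alone. Origin: centre of its underside.
- jar_a: Clear glass jar, white cap, 60 mm across, 85 mm tall, loose; leave alone. Origin: centre of its underside.
- jar_b: Amber jar, white cap, 68 mm across, 100 mm tall, loose; leave alone. Origin: centre of its underside.
- jar_c: Clear glass jar, white cap, paper label, 60 mm across, 75 mm tall, loose; leave alone. Origin: centre of its underside.
- brush: Brush with a light wooden handle, 190 mm long, lying along its x; leave alone. Origin on its underside near mid-length.
- spatula: Spatula with a black handle, 180 mm long, lying along its x; leave alone. Origin on its underside near mid-length.
Things that resemble listed ones, but are neither listed nor needed, are in the scene too. Leave any blue or pink look-alike of the tin alone.

How it is judged:
On the way, in this order (a step that is already met when the one before it is completed fails the run):
1. the rust-brown tin stands flush against the rail and the end stop (x of tin in the frame of stop between -0.051 and -0.041 m and y of tin in the frame of stop between -0.051 and -0.041 m and (angle between the x axis of tin and the x axis of stop, either way round below 0.07 rad or angle between the x axis of tin and the y axis of stop, either way round below 0.07 rad) and height (world z) of tin below 0.004 m and angle between tin's own z axis and vertical below 0.05 rad), for 0.3 s.
2. the release button is pressed down (value of joint release above 0.0045 m), for 0.05 s.
At the end, for the whole second after the job is handed in: The rust-brown tin rests on the bench against both bars: its centre within 5 mm of 46 mm from each inner face, its sides within 4 degrees of parallel; the release button has been pressed (over 4.5 of 6 mm) with the tin in place, and is up again (all of step 1 and linear speed of tin below 0.02 m/s and value of joint release below 0.002 m); the robot touches nothing.
It fails at once if the rust-brown tin is lifted or tipped (over 8 mm or 9 degrees) (height (world z) of tin above 0.008 m or angle between tin's own z axis and vertical above 0.157 rad).
It fails at once if the release is pressed while the tin is not in place (value of joint release above 0.0045 m and not (x of tin in the frame of stop between -0.051 and -0.041 m and y of tin in the frame of stop between -0.051 and -0.041 m and (angle between the x axis of tin and the x axis of stop, either way round below 0.07 rad or angle between the x axis of tin and the y axis of stop, either way round below 0.07 rad) and height (world z) of tin below 0.004 m and angle between tin's own z axis and vertical below 0.05 rad)).
It fails at once if the fragile tin is pushed harder than 45 N (contact force between the arm and tin above 45 N).
It fails at once if the green tin or another bystander is shifted by more than 15 mm (distance of any of green_tin, mug, jar_a, jar_b, jar_c, brush, spatula from where it was at the start of the episode above 0.015 m).
It also fails if it takes over 67 s, if anything falls off the work surface, if the arm or the gripper's body presses on something with over 40 N, if the wrist force passes 120 N, or if a joint passes its speed limit or range.

## Working session

There is one attempt and no reset: what is moved stays moved. The work goes in short steps, Python scripts to look and compute and a shell command to move; the robot and the scene stay as the last step left them, time stands still between calls to the robot, and variables do not carry over. Pictures are saved under pics/ and viewed, and the job is handed in when it is done.

```bash
mkdir -p pics; ls
python3 - <<'E'
from bench import ctrl
import cv2
for n in("top","side"):
    p,d=ctrl.camera(n); cv2.imwrite(f"pics/{n}0.png",p)
    c=ctrl.calibration(n); print(n,c)
    for q in("tin","stop","release_top"):
        print(q,[(r["rect"],r["confidence"]) for r in ctrl.find_in(q,n)])
o=ctrl.get_obs();print(o, ctrl.grip_depth)
E
```

```text
pics
top {'mtx': array([[493.42437271,   0.        , 251.67354809],
       [  0.        , 493.42437271, 188.00929359],
       [  0.        ,   0.        ,   1.        ]]), 'distortion': array([0.05283991, 0.        , 0.        , 0.        , 0.        ]), 'R': array([[ 0.00303103, -0.99989508,  0.01416491],
       [-0.99880431, -0.00371827, -0.04874556],
       [ 0.04879312, -0.01400022, -0.99871078]]), 't': array([-0.01713567,  0.5367151 ,  1.72371967])}
tin [([277.1, 101.2, 306.4, 129.3], 0.74), ([353.0, 247.8, 387.7, 276.6], 0.71), ([303.1, 243.8, 334.4, 279.5], 0.68), ([290.7, 195.2, 323.7, 221.6], 0.59), ([233.1, 197.3, 264.5, 229.8], 0.16)]
stop [([198.0, 147.6, 313.5, 187.4], 0.72)]
release_top [([196.6, 147.1, 310.3, 186.9], 0.62)]
side {'mtx': array([[360.56728685,   0.        , 250.14593052],
       [  0.        , 360.56728685, 188.30162575],
       [  0.        ,   0.        ,   1.        ]]), 'distortion': array([-0.00529085,  0.        ,  0.        ,  0.        ,  0.        ]), 'R': array([[-0.99462765, -0.10163687,  0.01964149],
       [-0.08322329,  0.67227269, -0.73561
[... 421 characters left out ...]
6.3], 0.55)]
{'time_s': 0.4, 'q': array([-1.31731095e+00,  1.80946434e-01,  1.60710634e+00,  4.97835129e-05,
        1.35377478e+00, -2.06335003e-01]), 'dq': array([ 2.47437852e-05, -7.61642686e-04, -6.10003427e-04,  1.10893028e-03,
        6.94936003e-04, -6.65832070e-04]), 'joint_efforts': array([-1.32333400e-03, -4.44306743e+01, -3.51178980e+01, -4.62808912e-04,
        3.38846250e-03,  9.06985633e-06]), 'eef_pos': array([ 0.25517894, -0.51522566,  0.21105458]), 'eef_rot': array([ 0.1610555 ,  0.68851667,  0.16122236, -0.68848622]), 'wrist_force': array([ 0.61147446,  0.384668  , -0.52605709]), 'torque': array([-0.02855945,  0.03727512, -0.02946367]), 'opening': 1.0000216677516176} 0.0187
```

View pics/top0.png

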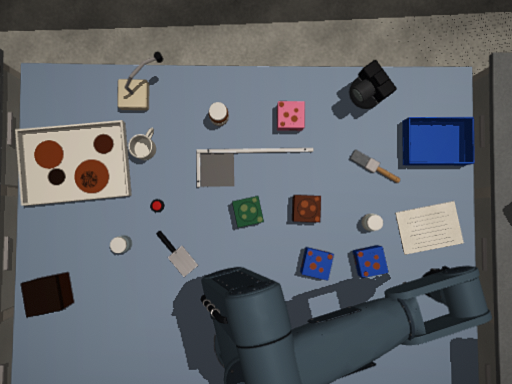

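View pics/side0.png

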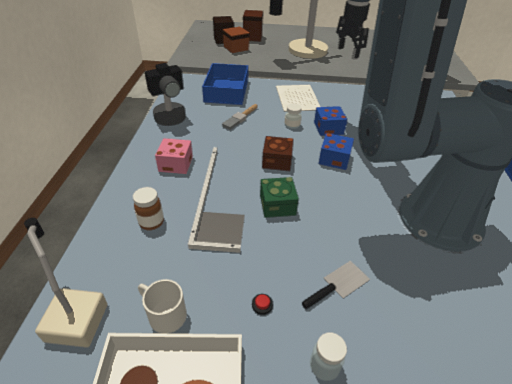

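Run:
```python
import cv2
p=cv2.imread("pics/top0.png");cv2.imwrite("pics/top0c.png",cv2.resize(p[90:290,180:400],None,fx=3.5,fy=3,interpolation=cv2.INTER_CUBIC) if 0 else cv2.resize(p[90:290,180:400],None,fx=3,fy=3,interpolation=cv2.INTER_CUBIC))
p=cv2.imread("pics/side0.png");cv2.imwrite("pics/side0c.png",cv2.resize(p[95:320,130:390],None,fx=2.6,fy=2.6,interpolation=cv2.INTER_CUBIC))
```

```text
(no output)
```

View pics/top0c.png

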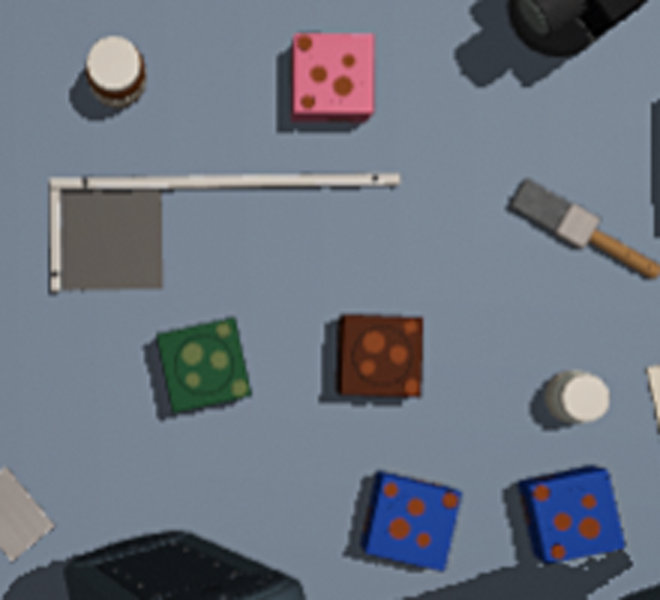

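View pics/side0c.png

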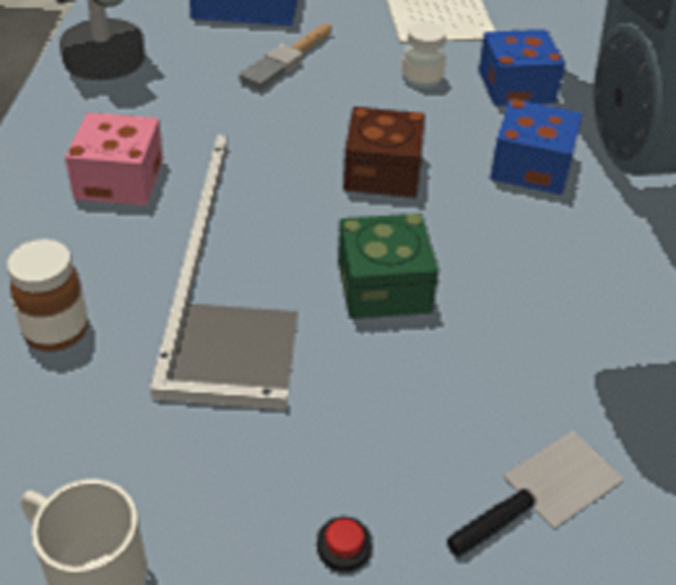

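The top view is oriented with world +x up and +y to the left. The rust tin is at about (307,209), the green tin at (248,211), and the corner's inside corner at (200,153). The red button is at (157,206), and a blue look-alike sits behind the rust tin at (317,263). Next I measure these from the depth data.

```bash
cat > h.py <<'E'
from bench import ctrl
import cv2, numpy as np
def world(n,uv,z=None,d=None):
    c=ctrl.calibration(n);uv=np.array(uv,float).reshape(-1,1,2)
    xy=cv2.undistortPoints(uv,c["mtx"],c["distortion"])[:,0]
    r=np.c_[xy,np.ones(len(xy))]@c["R"]; o=-c["R"].T@c["t"]
    if d is None: s=((z-o[2])/r[:,2])[:,None]
    else: s=np.array(d).reshape(-1,1)
    return o+s*r
def cloud(n,d):
    v,u=np.mgrid[:384,:512]; P=world(n,np.c_[u.ravel(),v.ravel()],d=d.ravel()).reshape(384,512,3)
    P[d==0]=np.nan; return P
E
python3 - <<'E'
from h import *
p,d=ctrl.camera("top");np.save("d0.npy",d);P=cloud("top",d)
print("table z",np.nanmedian(P[230:240,60:140,2]),"corner",P[:,:,2][100:300,180:400].max())
hsv=cv2.cvtColor(p,cv2.COLOR_BGR2HSV)
for name,(l,t,r,b) in dict(rust=(285,185,330,230),green=(225,190,270,235),blue=(295,242,340,285),blue2=(348,240,392,285)).items():
    Q=P[t:b,l:r];m=(Q[:,:,2]>.05)
    pts=Q[m];rc=cv2.minAreaRect(pts[:,:2].astype(np.float32)*1000)
    print(name,m.sum(),"z",np.median(pts[:,2]),rc, pts[:,:2].mean(0))
for nm,(l,t,r,b) in dict(rail=(196,143,316,190),).items():
    Q=P[t:b,l:r];m=(Q[:,:,2]>.010)
    print(cv2.resize(m.astype(np.uint8),None,fx=1,fy=1).sum()); 
    g=p[t:b,l:r].min(2)>150; ys,xs=np.nonzero(g); 
    W=world("top",np.c_[xs+l,ys+t],z=.018)
    rl=W[(ys<14)]; 
    # inner edge of rail per column / of the end stop per row
    A=[];
    for c in range(15,110,3):
        yy=ys[(xs==c)&(ys<14)]
        if len(yy):A.append((c+l,yy.max()+.5+t, yy.min()-.5+t))
    A=np.array(A);wi=world("top",A[:,:2],z=.018);wo=world("top",A[:,[0,2]],z=.018)
    print("rail inner fit x=a*y+b",np.polyfit(wi[:,1],wi[:,0],1),"outer",np.polyfit(wo[:,1],wo[:,0],1))
    B=[]
    for rr in range(12,36,1):
        xx=xs[(ys==rr)&(xs<12)]
        if len(xx):B.append((xx.max()+.5+l,xx.min()-.5+l,rr+t))
    B=np.array(B);wi=world("top",B[:,[0,2]],z=.018);wo=world("top",B[:,[1,2]],z=.018)
    print("end inner y=a*x+b",np.polyfit(wi[:,0],wi[:,1],1),"outer",np.polyfit(wo[:,0],wo[:,1],1))
    print(B[:3],A[:3])
# grey square
gs=(hsv[:,:,1]<50)&(hsv[:,:,2]<130);gs[:154]=0;gs[190:]=0;gs[:,:200]=0;gs[:,240:]=0
ys,xs=np.nonzero(gs);W=world("top",np.c_[xs,ys],z=0);print("grey",cv2.minAreaRect(W[:,:2].astype(np.float32)*1000))
# button
rd=((hsv[:,:,0]<8)|(hsv[:,:,0]>172))&(hsv[:,:,1]>150)&(hsv[:,:,2]>110);rd[:195]=0;rd[216:]=0;rd[:,:147]=0;rd[:,168:]=0
ys,xs=np.nonzero(rd);print("btn px",xs.mean(),ys.mean(),rd.sum(),"depth z",np.median(P[rd],0))
for z in(.02,.03,.04):print(z,world("top",[[xs.mean(),ys.mean()]],z=z))
s,ds=ctrl.camera("side");Ps=cloud("side",ds);hs=cv2.cvtColor(s,cv2.COLOR_BGR2HSV)
rd=((hs[:,:,0]<8)|(hs[:,:,0]>172))&(hs[:,:,1]>150)&(hs[:,:,2]>110);rd[:290]=0;rd[316:]=0;rd[:,:250]=0;rd[:,276:]=0
print("side btn",np.median(Ps[rd],0),rd.sum())
E
```

```text
table z 0.002756885054054692 corner nan
rust 738 z 0.06813020226323574 ((464.8116149902344, -201.8660125732422), (92.9301528930664, 92.25209045410156), 89.20193481445312) [ 0.46456912 -0.20129041]
green 730 z 0.0682199737190613 ((453.52703857421875, 0.018115997314453125), (92.19720458984375, 91.69670104980469), 11.97558879852295) [ 4.53403166e-01 -6.26167784e-05]
blue 759 z 0.06773141166685459 ((277.20977783203125, -237.1611328125), (92.8093032836914, 92.53878784179688), 77.10420989990234) [ 0.27788244 -0.23600172]
blue2 767 z 0.06744657758446593 ((285.7468566894531, -422.9595642089844), (92.28952026367188, 94.07032775878906), 11.820412635803223) [ 0.28630368 -0.42104015]
693
rail inner fit x=a*y+b [-0.02280802  0.66601399] outer [-0.01964833  0.67763682]
end inner y=a*x+b [0.00769214 0.16342563] outer [0.00795952 0.17376385]
[[199.5 196.5 155. ]
 [199.5 196.5 156. ]
 [199.5 196.5 157. ]] [[211.  151.5 148.5]
 [214.  151.5 148.5]
 [217.  151.5 148.5]]
grey ((599.2748413085938, 107.71814727783203), (117.36441040039062, 120.6423110961914), 0.30629730224609375)
btn px 156.4406779661017 205.1864406779661 59 depth z [0.4758295  0.31627871 0.02437073]
0.02 [[0.47528905 0.31640051 0.02      ]]
0.03 [[0.47515439 0.31462143 0.03      ]]
0.04 [[0.47501972 0.31284236 0.04      ]]
side btn [nan nan nan] 150
```

```bash
cat > go.py <<'E'
# python3 go.py x y z yawdeg : shift/turn in tool axes; tool x down, tool y at angle yaw from world x
import sys,numpy as np
from scipy.spatial.transform import Rotation as Ro
from bench import ctrl
o=ctrl.get_obs();q=o["eef_rot"];R=Ro.from_quat([q[1],q[2],q[3],q[0]])
x,y,z,a=map(float,sys.argv[1:5]);a=np.radians(a)
best=None
for s in(0,np.pi):
    ty=np.array([np.cos(a+s),np.sin(a+s),0]);tx=np.array([0,0,-1.]);G=Ro.from_matrix(np.c_[tx,ty,np.cross(tx,ty)])
    rv=(R.inv()*G).as_rotvec()
    if best is None or abs(rv[0])<abs(best[0]) : best=rv
    print("turn opt",rv.round(3))
print("t",o["time_s"],"pos",o["eef_pos"].round(4),"open",round(o["opening"],2),"F",o["wrist_force"].round(1),"q",o["q"].round(2))
print("tool axes in world\n",R.as_matrix().round(3))
print("shift cm tool",(R.inv().apply(np.array([x,y,z])-o["eef_pos"])*100).round(2))
E
python3 go.py 0.392 -0.202 0.12 90.0
```

```text
turn opt [-2.682 -0.     0.   ]
turn opt [0.46 0.   0.  ]
t 0.5 pos [ 0.2552 -0.5153  0.2111] open 1.0 F [-0.  -0.1  0.4] q [-1.32  0.18  1.61 -0.    1.35 -0.21]
tool axes in world
 [[-0.     0.444 -0.896]
 [ 0.    -0.896 -0.444]
 [-1.    -0.    -0.   ]]
shift cm tool [  9.12 -22.   -26.16]
```

```bash
python3 -m creep '0.5 0 0 0 0.155 0 0; 0.5 0 0 0 0.155 0 0; 0.5 0 0 0 0.15 0 0; 0.5 0 -5 -2.2 0 0 0; 0.5 0 -5.5 -2.4 0 0 0; 0.5 0 -5.5 -2.4 0 0 0; 0.5 0 -5.5 -2.4 0 0 0; 0.5 0 -5 -2.2 0 0 0; 0.5 0 -2 -1 0 0 0'; python3 go.py 0.392 -0.202 0.12 90.0
```

```text
time_s: 1.62
eef_pos: [0.3885, -0.2265, 0.2114]
eef_rot: [-0.007, 0.708, -0.008, -0.706]
wrist_force: [-0.2, 0.6, 0.5]
opening: 0.505
turn opt [ 3.12  -0.004  0.004]
turn opt [-0.021 -0.003 -0.002]
t 1.625 pos [ 0.3885 -0.2265  0.2114] open 0.51 F [-0.2  0.6  0.5] q [-0.79 -0.11  1.91  0.    1.34  0.8 ]
tool axes in world
 [[ 0.003 -0.021 -1.   ]
 [-0.002 -1.     0.021]
 [-1.     0.002 -0.003]]
shift cm tool [ 9.14 -2.48 -0.27]
```

```bash
python3 -m creep '0.5 2 -2.4 -0.3 -0.021 0 0; 0.5 4 0 0 0 0 0; 0.5 4 0 0 0 0 0; 0.5 0 0 0 0 0 0'; python3 go.py 0.392 -0.202 0.02 90.0
python3 - <<'E'
from h import *
for n in("top","side"):
    p,d=ctrl.camera(n); cv2.imwrite(f"pics/{n}1.png",p)
E
```

```text
time_s: 2.12
eef_pos: [0.3947, -0.2005, 0.1112]
eef_rot: [0.004, 0.709, 0.0, -0.705]
wrist_force: [-0.0, 0.7, 0.7]
opening: 0.499
turn opt [-3.136  0.009 -0.01 ]
turn opt [ 0.006 -0.007 -0.006]
t 2.125 pos [ 0.3947 -0.2005  0.1112] open 0.5 F [-0.   0.7  0.7] q [-0.74 -0.    2.03  0.    1.11  0.83]
tool axes in world
 [[ 0.007  0.006 -1.   ]
 [-0.006 -1.    -0.006]
 [-1.     0.006 -0.007]]
shift cm tool [9.12 0.09 0.33]
```

View pics/side1.png

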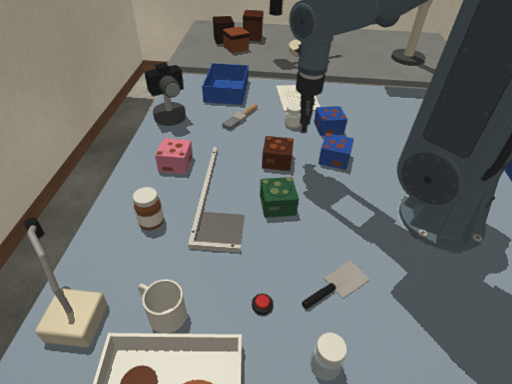

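The open fingers at (306,128) hang between the rust tin at (278,153) and the blue ones, and everything else is undisturbed. Next I lower.

```bash
python3 -m creep '0.5 3.5 0 0.3 0 0 0; 0.5 3.5 0 0 0 0 0; 0.5 2 0 0 0 0 0; 0.5 0 0 0 0 0 0'; python3 go.py 0.392 -0.202 0.02 90.0
```

```text
time_s: 2.72
eef_pos: [0.402, -0.2109, 0.0317]
eef_rot: [0.01, 0.716, -0.006, -0.698]
wrist_force: [0.1, 0.7, -0.0]
opening: 0.497
turn opt [-3.137  0.035 -0.039]
turn opt [ 0.005 -0.025 -0.022]
t 2.725 pos [ 0.402  -0.2109  0.0317] open 0.5 F [ 0.1  0.7 -0. ] q [-0.75  0.15  2.06  0.    0.9   0.82]
tool axes in world
 [[ 0.025  0.004 -1.   ]
 [-0.022 -1.    -0.005]
 [-0.999  0.022 -0.025]]
shift cm tool [ 1.13 -0.92  1.02]
```

```bash
python3 -m creep '0.5 0.5 -0.9 0.4 0.005 -0.025 -0.022; 0.5 0.5 0 0 0 0 0; 0.5 0 0 0 0 0 0'; python3 go.py 0.398 -0.202 0.02 90.0
```

```text
time_s: 3.1
eef_pos: [0.4006, -0.2039, 0.0249]
eef_rot: [0.001, 0.708, -0.002, -0.706]
wrist_force: [0.9, 1.0, -0.1]
opening: 0.497
turn opt [ 3.141 -0.005  0.005]
turn opt [-0.001 -0.003 -0.003]
t 3.1 pos [ 0.4006 -0.2039  0.0249] open 0.5 F [ 0.9  1.  -0.1] q [-0.74  0.17  2.05 -0.    0.91  0.84]
tool axes in world
 [[ 0.003 -0.001 -1.   ]
 [-0.003 -1.     0.001]
 [-1.     0.003 -0.003]]
shift cm tool [ 0.49 -0.19  0.26]
```

```bash
python3 -m creep '0.5 0.4 -0.2 -0.3 0 0 0; 0.5 0 0 -0.5 0 0 0; 0.5 0 0 -0.5 0 0 0;0.5 0 0 -0.8 0 0 0;0.5 0 0 -0.8 0 0 0;0.5 0 0 -0.8 0 0 0'; python3 go.py 0.55 -0.202 0.02 90.0
```

```text
time_s: 3.85
eef_pos: [0.4365, -0.2013, 0.0209]
eef_rot: [-0.001, -0.706, 0.001, 0.709]
wrist_force: [-6.6, 0.9, 5.0]
opening: 0.5
turn opt [-3.142e+00  3.000e-03  7.000e-03]
turn opt [ 0.     0.004 -0.002]
t 3.85 pos [ 0.4365 -0.2013  0.0209] open 0.5 F [-6.6  0.9  5. ] q [-0.68  0.25  1.97 -0.01  0.93  0.9 ]
tool axes in world
 [[-0.004  0.    -1.   ]
 [-0.002 -1.    -0.   ]
 [-1.     0.002  0.004]]
shift cm tool [  0.04   0.07 -11.35]
```

```bash
python3 -m creep '0.5 0 0 -0.8 0 0 0;0.5 0 0 -0.8 0 0 0;0.5 0 0 -0.8 0 0 0;0.5 0 0 -0.8 0 0 0;0.5 0 0 -0.8 0 0 0'; python3 go.py 0.55 -0.202 0.02 90.0
cat > see.py <<'E'
import sys
from h import *
k=sys.argv[1]
for n in("top","side"):
    p,d=ctrl.camera(n)
    c=p[90:290,130:350] if n=="top" else p[90:320,130:390]
    cv2.imwrite(f"pics/{n}{k}.png",cv2.resize(c,None,fx=2.6,fy=2.6,interpolation=cv2.INTER_CUBIC))
    hsv=cv2.cvtColor(p,cv2.COLOR_BGR2HSV)
    P=cloud(n,d)
    m=((hsv[:,:,0]<16)&(hsv[:,:,1]>100)&(P[:,:,2]>.055)&(P[:,:,2]<.08)&(P[:,:,0]>.4)&(P[:,:,0]<.68)&(P[:,:,1]>-.28)&(P[:,:,1]<.2)).astype(np.uint8)
    nl,L,st,_=cv2.connectedComponentsWithStats(m)
    if nl>1:
        i=1+st[1:,4].argmax();pts=P[L==i];rc=cv2.minAreaRect(pts[:,:2].astype(np.float32)*1000)
        print(n,"tin",st[i,4],"z",np.median(pts[:,2]).round(4),np.round(rc[0],1),np.round(rc[1],1),round(rc[2],1))
E
python3 see.py 2
```

```text
time_s: 4.47
eef_pos: [0.4738, -0.2005, 0.0208]
eef_rot: [-0.001, -0.701, -0.001, 0.713]
wrist_force: [-7.9, -0.9, 6.4]
opening: 0.501
turn opt [-3.139e+00 -1.000e-03  2.600e-02]
turn opt [0.002 0.017 0.001]
t 4.475 pos [ 0.4738 -0.2005  0.0208] open 0.5 F [-7.9 -0.9  6.4] q [-0.62  0.32  1.87 -0.01  0.96  0.95]
tool axes in world
 [[-0.017  0.002 -1.   ]
 [ 0.001 -1.    -0.002]
 [-1.    -0.001  0.017]]
shift cm tool [-0.05  0.17 -7.62]
top tin 260 z 0.0679 [ 535.1 -199.6] [82.4 92.9] 0.3
side tin 516 z 0.0657 [ 533.  -197.7] [86.3 93.3] 1.0
```

View pics/side2.png

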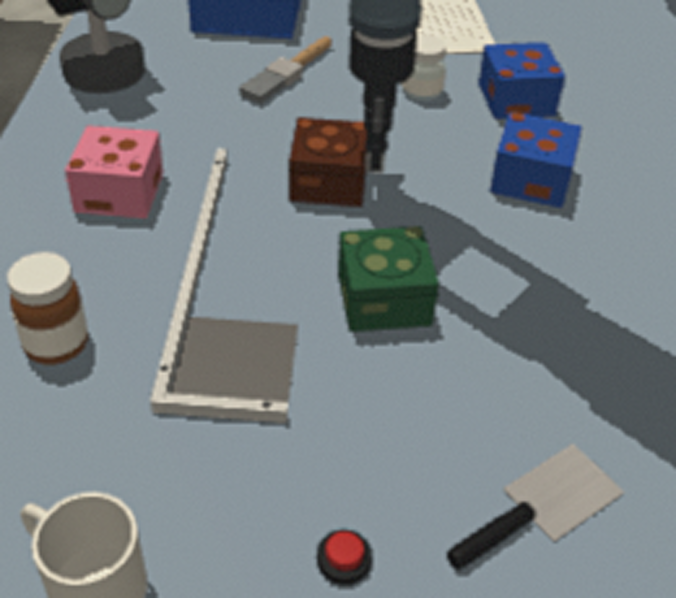

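View pics/top2.png

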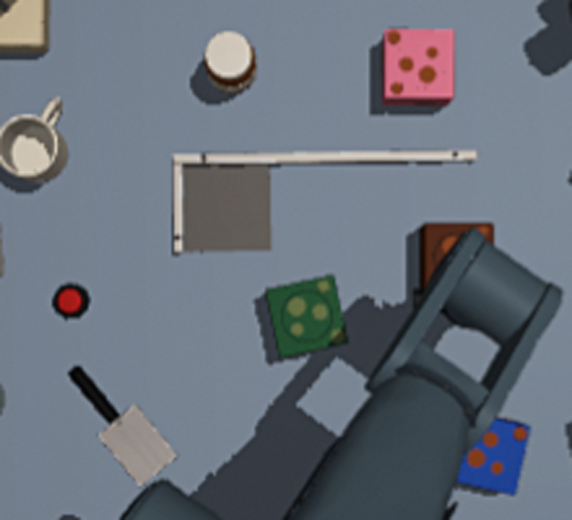

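```bash
python3 -m creep '0.5 0 0 -0.8 -0.01 0.017 0;0.5 0 0 -0.8 -0.01 0 0;0.5 0 0 -0.8 0 0 0;0.5 0 0 -0.8 0 0 0;0.5 0 0 -0.8 0 0 0;0.5 0 0 -0.8 0 0 0;0.5 0 0 -0.8 0 0 0;0.5 0 0 -0.8 0 0 0;0.5 0 0 -0.8 0 0 0;0.5 0 0 -0.6 0 0 0'; python3 go.py 0.567 -0.202 0.02 91.2; python3 see.py 3
```

```text
time_s: 5.82
eef_pos: [0.5472, -0.198, 0.0203]
eef_rot: [-0.008, -0.702, -0.011, 0.712]
wrist_force: [-7.7, -0.6, 6.7]
opening: 0.498
turn opt [-3.136 -0.007  0.023]
turn opt [0.005 0.014 0.004]
t 5.825 pos [ 0.5472 -0.198   0.0203] open 0.5 F [-7.7 -0.6  6.7] q [-0.55  0.44  1.7  -0.    1.01  1.  ]
tool axes in world
 [[-0.014  0.026 -1.   ]
 [ 0.004 -1.    -0.026]
 [-1.    -0.004  0.014]]
shift cm tool [-0.    0.45 -1.97]
top tin 151 z 0.0687 [ 616.9 -156.8] [36.6 88.9] 62.3
side tin 508 z 0.0657 [ 605.  -193.1] [87.7 89.9] 0.1
```

View pics/side3.png

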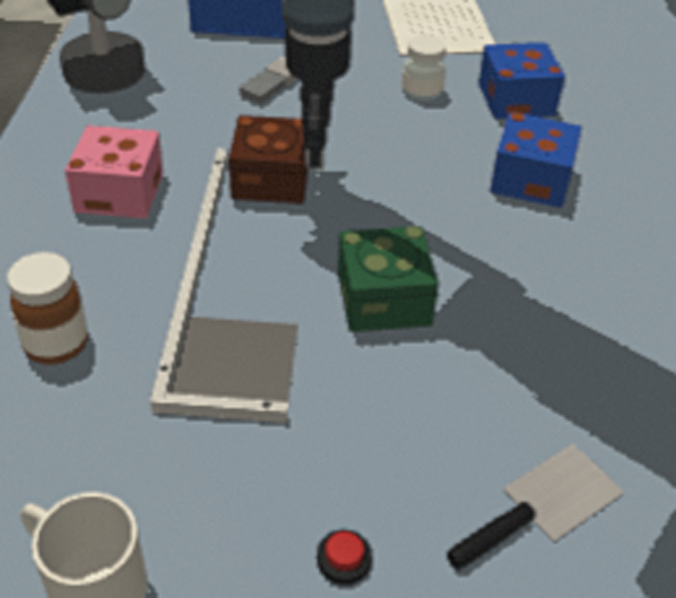

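```bash
python3 -m creep '0.5 0 0 -0.5 0 0.014 0;0.5 0 0 -0.4 0 0 0;0.5 0 0 -0.3 0 0 0;0.5 0 0 -0.3 0 0 0'; python3 go.py 0.567 -0.202 0.02 91.2; python3 -m creep '0.5 0 0 -0.2 0 0 0;0.5 0 0 -0.2 0 0 0'; python3 -m creep '0.5 0 0 -0.2 0 0 0;0.5 0 0 -0.2 0 0 0'
```

```text
time_s: 6.42
eef_pos: [0.5599, -0.1973, 0.0199]
eef_rot: [-0.007, -0.706, -0.011, 0.708]
wrist_force: [-7.0, 0.0, 5.7]
opening: 0.501
turn opt [-3.136 -0.009  0.006]
turn opt [0.006 0.004 0.006]
t 6.425 pos [ 0.5599 -0.1973  0.0199] open 0.5 F [-7.   0.   5.7] q [-0.54  0.46  1.67  0.    1.01  1.  ]
tool axes in world
 [[-0.004  0.027 -1.   ]
 [ 0.006 -1.    -0.027]
 [-1.    -0.006  0.004]]
shift cm tool [-0.02  0.49 -0.69]
time_s: 6.68
eef_pos: [0.5624, -0.1972, 0.0199]
eef_rot: [-0.007, -0.705, -0.012, 0.709]
wrist_force: [-6.6, -1.0, 5.2]
opening: 0.499
time_s: 6.92
eef_pos: [0.5631, -0.1971, 0.0199]
eef_rot: [-0.007, -0.702, -0.012, 0.712]
wrist_force: [-14.1, -1.5, 11.8]
opening: 0.507
```

```bash
python3 -m creep '0.5 0 0 1.5 0 0 0;0.5 0 0 1 0 0 0;0.5 -4 0 0 0 0 0;0.5 -4 0 0 0 0 0;0.5 -3 0 0 0 0 0;0.5 0 0 0 -0.175 0 0;0.5 0 0 0 -0.175 0 0;0.5 0 0 0 -0.175 0 0;0.5 0 0 0 -0.175 0 0;0.5 0 0 0 -0.175 0 0' ; python3 -m creep '0.5 0 0 0 -0.175 0 0;0.5 0 0 0 -0.175 0 0;0.5 0 0 0 -0.175 0 0;0.5 0 0 0 -0.17 0 0;0.5 0 0 0 0 0 0' ; python3 go.py .617 -.285 .12 1.2; python3 see.py 4
```

```text
time_s: 8.18
eef_pos: [0.5419, -0.1983, 0.134]
eef_rot: [0.315, 0.633, 0.319, -0.631]
wrist_force: [-0.1, -0.5, -0.3]
opening: 0.505
time_s: 8.8
eef_pos: [0.5435, -0.198, 0.1339]
eef_rot: [0.519, 0.484, 0.519, -0.477]
wrist_force: [0.4, -0.0, 0.8]
opening: 0.501
turn opt [ 0.056 -0.006 -0.006]
turn opt [-3.086  0.01  -0.009]
t 8.8 pos [ 0.5435 -0.198   0.1339] open 0.5 F [ 0.4 -0.   0.8] q [-0.56  0.27  1.67  0.01  1.2  -0.64]
tool axes in world
 [[ 0.006  0.997  0.076]
 [ 0.006  0.076 -0.997]
 [-1.     0.007 -0.006]]
shift cm tool [1.38 6.66 9.24]
top tin 354 z 0.0683 [ 634.9 -171.4] [ 63.4 117.5] 55.2
side tin 533 z 0.0656 [ 618.8 -192.6] [89.8 91. ] 2.0
```

View pics/top4.png

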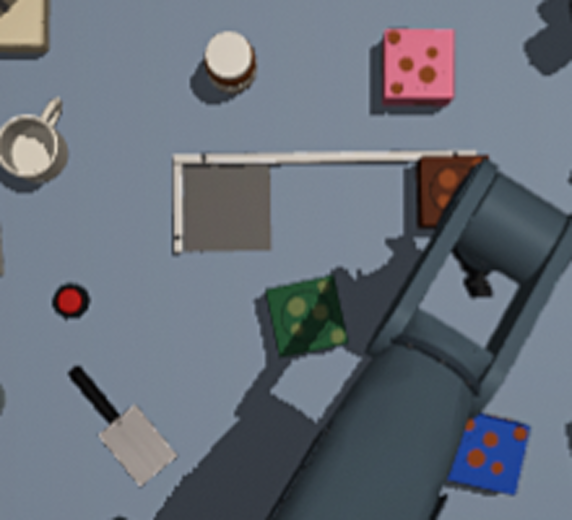

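```bash
python3 -m creep '0.5 0 2.2 3 0.056 0 0;0.5 0 2.2 3 0 0 0;0.5 0 2.2 3 0 0 0;0.5 0 0 0 0 0 0' ; python3 go.py .617 -.285 .12 1.2; python3 -m creep '0.5 2.5 0 0 0 0 0;0.5 2.5 0 0 0 0 0;0.5 2.5 0 0 0 0 0;0.5 0 0 0 0 0 0' ; python3 go.py .617 -.285 .02 1.2
```

```text
time_s: 9.4
eef_pos: [0.6143, -0.2874, 0.1334]
eef_rot: [0.501, 0.502, 0.501, -0.495]
wrist_force: [-1.1, 0.0, -1.0]
opening: 0.499
turn opt [-0.016 -0.006 -0.007]
turn opt [ 3.126 -0.011  0.01 ]
t 9.4 pos [ 0.6143 -0.2874  0.1334] open 0.5 F [-1.1  0.  -1. ] q [-0.62  0.47  1.39  0.01  1.27 -0.63]
tool axes in world
 [[ 0.007  1.     0.005]
 [ 0.007  0.005 -1.   ]
 [-1.     0.007 -0.007]]
shift cm tool [ 1.34  0.26 -0.23]
time_s: 9.9
eef_pos: [0.6136, -0.2841, 0.0564]
eef_rot: [0.499, 0.504, 0.5, -0.497]
wrist_force: [-0.0, 0.5, -0.3]
opening: 0.498
turn opt [-0.023 -0.008 -0.006]
turn opt [ 3.118 -0.01   0.013]
t 9.9 pos [ 0.6136 -0.2841  0.0564] open 0.5 F [-0.   0.5 -0.3] q [-0.61  0.56  1.44  0.01  1.15 -0.62]
tool axes in world
 [[ 0.006  1.    -0.002]
 [ 0.008 -0.002 -1.   ]
 [-1.     0.006 -0.008]]
shift cm tool [3.64 0.32 0.12]
```

```bash
python3 -m creep '0.5 2 0.2 0 -0.022 0 0;0.5 1.3 0.1 0 0 -0.006 -0.006;0.5 0.1 0 0 0 0 0' ; python3 go.py .617 -.265 .02 1.2; python3 -m creep '0.5 0.1 0 -0.8 0 0 0;0.5 0 0 -0.6 0 0 0;0.5 0 0 -0.6 0 0 0;0.5 0 0 -0.6 0 0 0;0.5 0 0 -0.8 0 0 0'; python3 go.py .617 -.265 .02 1.2; python3 see.py 5
```

```text
time_s: 10.28
eef_pos: [0.6181, -0.2838, 0.0228]
eef_rot: [0.506, 0.496, 0.504, -0.494]
wrist_force: [-0.3, -0.3, 1.0]
opening: 0.502
turn opt [-0.001 -0.    -0.003]
turn opt [ 3.141 -0.004  0.   ]
t 10.275 pos [ 0.6181 -0.2838  0.0228] open 0.5 F [-0.3 -0.3  1. ] q [-0.61  0.61  1.44  0.    1.09 -0.63]
tool axes in world
 [[ 0.003  1.     0.02 ]
 [ 0.     0.02  -1.   ]
 [-1.     0.003 -0.   ]]
shift cm tool [ 0.28 -0.07 -1.88]
time_s: 10.9
eef_pos: [0.6186, -0.249, 0.0238]
eef_rot: [0.507, 0.496, 0.503, -0.494]
wrist_force: [-0.9, -4.7, 0.9]
opening: 0.5
turn opt [-0.001  0.003 -0.005]
turn opt [ 3.141 -0.008 -0.004]
t 10.9 pos [ 0.6186 -0.249   0.0238] open 0.5 F [-0.9 -4.7  0.9] q [-0.56  0.58  1.48  0.    1.08 -0.58]
tool axes in world
 [[ 0.005  1.     0.02 ]
 [-0.003  0.02  -1.   ]
 [-1.     0.005  0.003]]
shift cm tool [ 0.38 -0.19  1.6 ]
top tin 383 z 0.0686 [ 620.6 -179.8] [90.  69.4] 0.2
side tin 527 z 0.0657 [ 620.8 -186.8] [90.1 95.3] 4.1
```

View pics/side5.png

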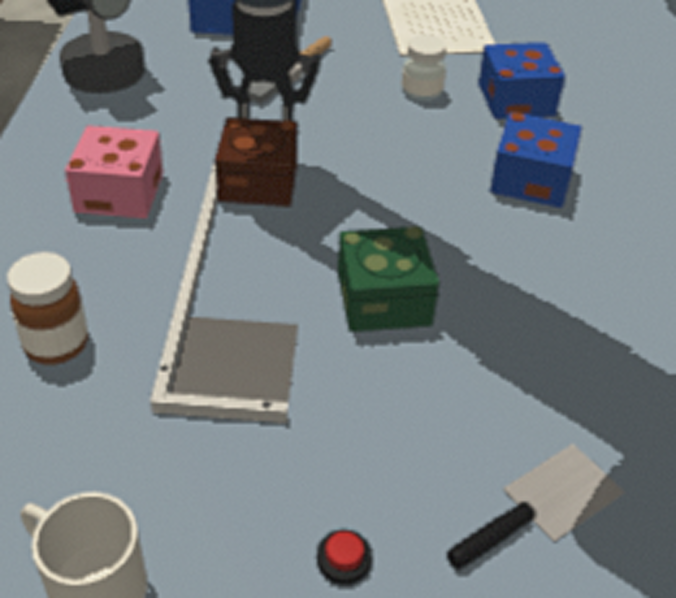

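```bash
python3 -m creep '0.5 0.2 0 -0.8 0 0 0;0.5 0 0 -1 0 0 0;0.5 0 0 -1 0 0 0;0.5 0 0 -1 0 0 0;0.5 0 0 -1 0 0 0;0.5 0 0 -1 0 0 0;0.5 0 0 -1 0 0 0;0.5 0 0 -1 0 0 0'; python3 go.py .617 .06 .02 1.2; python3 see.py 6
```

```text
time_s: 12.0
eef_pos: [0.6177, -0.1724, 0.0234]
eef_rot: [0.509, 0.495, 0.5, -0.496]
wrist_force: [-1.1, -3.8, 0.6]
opening: 0.501
turn opt [-0.002  0.01  -0.008]
turn opt [ 3.139 -0.012 -0.016]
t 12.0 pos [ 0.6177 -0.1724  0.0234] open 0.5 F [-1.1 -3.8  0.6] q [-0.45  0.53  1.56 -0.01  1.04 -0.47]
tool axes in world
 [[ 0.008  1.     0.019]
 [-0.01   0.019 -1.   ]
 [-1.     0.008  0.01 ]]
shift cm tool [  0.1    0.37 -23.24]
top tin 304 z 0.0688 [616.6 -95.3] [51.8 90. ] 89.6
side tin 622 z 0.0657 [ 617.1 -110.7] [90.7 93.7] 0.4
```

View pics/top6.png

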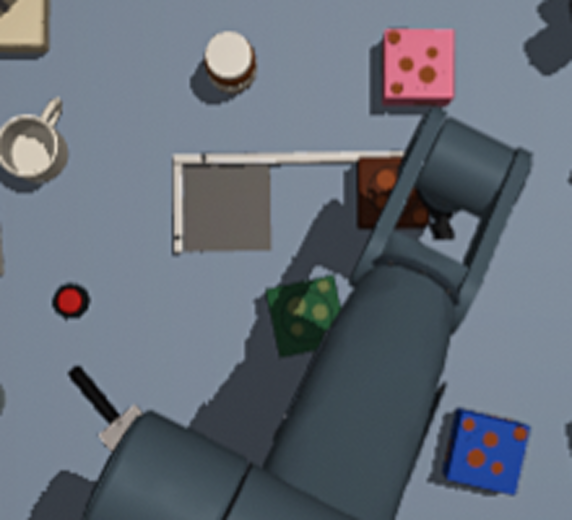

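```bash
python3 -m creep '0.5 0 0 -1 0 0.01 -0.008;0.5 0 0 -1 0 0 0;0.5 0 0 -1 0 0 0;0.5 0 0 -1 0 0 0;0.5 0 0 -1 0 0 0;0.5 0 0 -1 0 0 0;0.5 0 0 -1 0 0 0;0.5 0 0 -1 0 0 0;0.5 0 0 -1 0 0 0;0.5 0 0 -1 0 0 0'; python3 go.py .614 .06 .02 1.2; python3 -m creep '0.5 0 0 -1 0 0 0;0.5 0 0 -1 0 0 0;0.5 0 0 -1 0 0 0;0.5 0 0 -1 0 0 0;0.5 0 0 -1 0 0 0;0.5 0 0 -1 0 0 0;0.5 0 0 -1 0 0 0;0.5 0 0 -0.8 0 0 0'; python3 go.py .614 .06 .02 1.2;  python3 see.py 7
```

```text
time_s: 13.35
eef_pos: [0.6155, -0.0649, 0.0232]
eef_rot: [0.504, 0.495, 0.505, -0.495]
wrist_force: [0.1, -3.2, -0.6]
opening: 0.499
turn opt [-0.002 -0.001  0.001]
turn opt [3.14e+00 2.00e-03 2.00e-03]
t 13.35 pos [ 0.6155 -0.0649  0.0232] open 0.5 F [ 0.1 -3.2 -0.6] q [-0.3   0.5   1.61  0.    1.04 -0.32]
tool axes in world
 [[-0.001  1.     0.019]
 [ 0.001  0.019 -1.   ]
 [-1.    -0.001 -0.001]]
shift cm tool [  0.34   0.09 -12.49]
time_s: 14.35
eef_pos: [0.6136, 0.019, 0.0232]
eef_rot: [0.504, 0.495, 0.506, -0.495]
wrist_force: [-0.5, -2.1, 0.5]
opening: 0.505
turn opt [-0.002 -0.002  0.001]
turn opt [3.14e+00 2.00e-03 3.00e-03]
t 14.35 pos [0.6136 0.019  0.0232] open 0.51 F [-0.5 -2.1  0.5] q [-0.16  0.49  1.62  0.    1.03 -0.18]
tool axes in world
 [[-0.001  1.     0.019]
 [ 0.002  0.019 -1.   ]
 [-1.    -0.001 -0.002]]
shift cm tool [ 0.32  0.11 -4.09]
top tin 126 z 0.0694 [585.   56.1] [51.  34.9] 81.1
side tin 930 z 0.0658 [613.1  79.2] [90.  92.9] 1.1
```

View pics/top7.png

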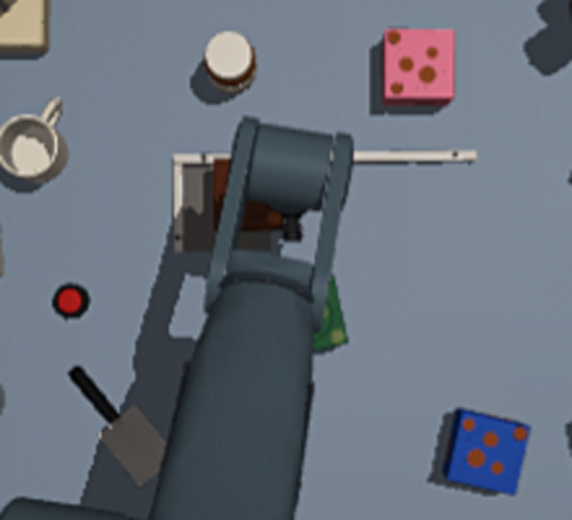

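View pics/side7.png

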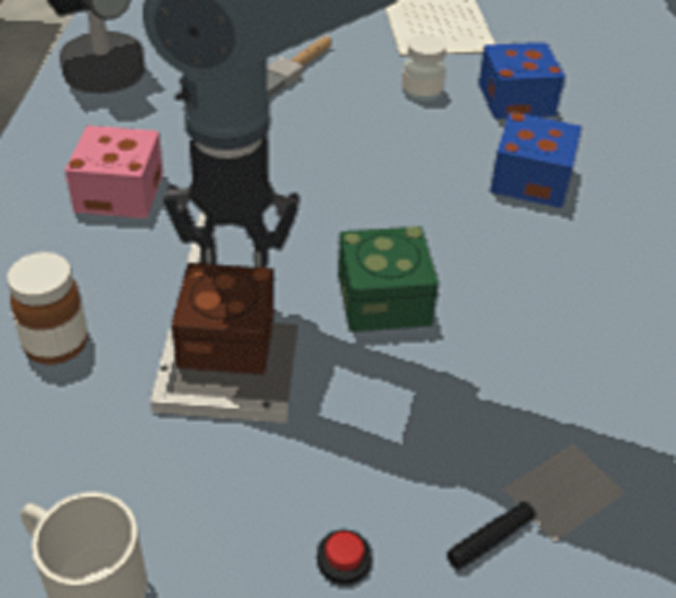

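```bash
python3 -m creep '0.5 0 0 -0.9 0 0 0;0.5 0 0 -0.9 0 0 0;0.5 0 0 -0.8 0 0 0;0.5 0 0 -0.6 0 0 0;0.5 0 0 -0.3 0 0 0'; python3 -m creep '0.5 0 0 -0.3 0 0 0;0.5 0 0 -0.3 0 0 0';python3 -m creep '0.5 0 0 -0.2 0 0 0;0.5 0 0 -0.2 0 0 0'
```

```text
time_s: 15.08
eef_pos: [0.6128, 0.0563, 0.0231]
eef_rot: [0.504, 0.495, 0.506, -0.495]
wrist_force: [0.8, -1.5, -0.0]
opening: 0.499
time_s: 15.32
eef_pos: [0.6126, 0.0625, 0.0231]
eef_rot: [0.504, 0.495, 0.506, -0.495]
wrist_force: [-0.5, -2.2, -0.0]
opening: 0.493
time_s: 15.58
eef_pos: [0.6127, 0.0646, 0.0235]
eef_rot: [0.505, 0.494, 0.505, -0.496]
wrist_force: [-2.1, -14.0, 4.3]
opening: 0.502
```

```bash
python3 -m creep '0.5 0 0 -0.2 0 0 0';python3 -m creep '0.5 0 0 1.5 0 0 0;0.5 0 0 2 0 0 0;0.5 -3 0 0 0 0 0;0.5 -4 0 0 0 0 0;0.5 -4 0 0 0 0 0;0.5 -3 0 6 0 0 0;0.5 0 0 0 0 0 0'; python3 go.py .475 .316 .1 1.2; python3 see.py 8
```

```text
time_s: 15.7
eef_pos: [0.6127, 0.0646, 0.0239]
eef_rot: [0.506, 0.493, 0.504, -0.497]
wrist_force: [-1.4, -9.9, 2.0]
opening: 0.5
time_s: 16.58
eef_pos: [0.6142, -0.0317, 0.1644]
eef_rot: [0.503, 0.495, 0.505, -0.497]
wrist_force: [-0.1, -0.2, -0.6]
opening: 0.498
turn opt [-0.004  0.001  0.004]
turn opt [ 3.138e+00  6.000e-03 -1.000e-03]
t 16.575 pos [ 0.6142 -0.0317  0.1644] open 0.5 F [-0.1 -0.2 -0.6] q [-0.24  0.31  1.54 -0.    1.29 -0.26]
tool axes in world
 [[-0.004  1.     0.017]
 [-0.001  0.017 -1.   ]
 [-1.    -0.004  0.001]]
shift cm tool [  6.47 -13.29 -35.01]
top tin 723 z 0.0681 [613.9 121.1] [92.7 89.2] 0.4
side tin 1035 z 0.0657 [612.5 123.3] [90.9 92. ] 0.8
```

View pics/top8.png

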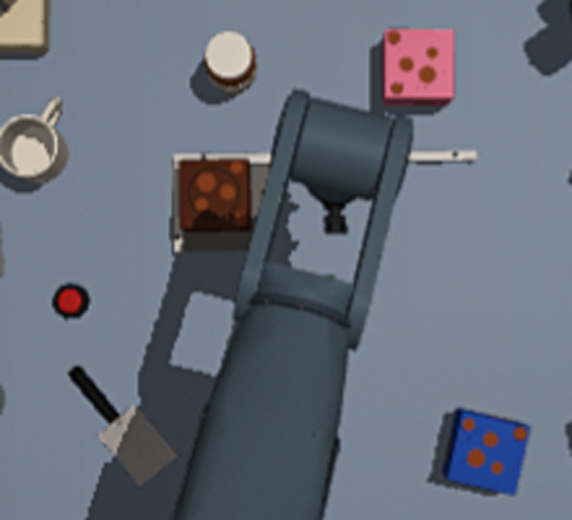

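View pics/side8.png

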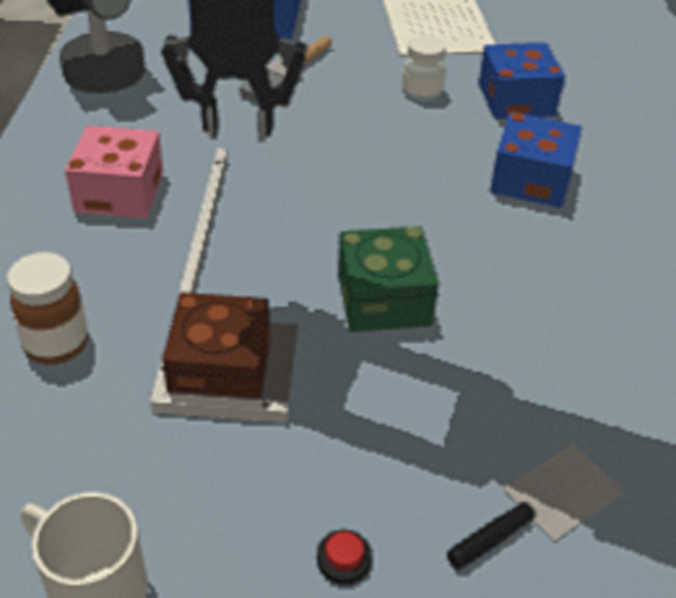

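```bash
python3 -m creep '0.5 0 -2.8 -5 0.15 0 0;0.5 0 0 0 0.17 0 0;0.5 0 0 0 0.17 0 0;0.5 0 0 0 0.17 0 0;0.5 0 0 0 0.17 0 0;0.5 0 0 0 0.17 0 0;0.5 0 0 0 0.17 0 0;0.5 0 0 0 0.17 0 0;0.5 0 0 0 0.17 0 0;0.5 0 0 0 0 0 0'; python3 go.py .532 .121 .15 91.2
```

```text
time_s: 17.92
eef_pos: [0.5708, 0.0329, 0.1458]
eef_rot: [-0.01, -0.694, -0.019, 0.72]
wrist_force: [-0.3, 1.2, -1.7]
opening: 0.5
turn opt [-3.12  -0.022  0.056]
turn opt [0.021 0.036 0.014]
t 17.925 pos [0.5708 0.0329 0.1458] open 0.5 F [-0.3  1.2 -1.7] q [-0.15  0.27  1.64  0.01  1.27  1.37]
tool axes in world
 [[-0.036  0.041 -0.998]
 [ 0.013 -0.999 -0.042]
 [-0.999 -0.014  0.036]]
shift cm tool [-0.17 -8.97  3.52]
```

```bash
python3 -m creep '0.5 0 -3 1.2 0.021 0.036 0.014;0.5 0 -3 1.2 0 0 0;0.5 0 -3 1.2 0 0 0;0.5 0 0 0 0 0 0'; python3 go.py .532 .121 .022 91.2;python3 -m creep '0.5 2.5 0 0 0 0 0;0.5 2.5 0 0 0 0 0;0.5 2 0 0 0 0 0;0.5 0 0 0 0 0 0'; python3 go.py .532 .121 .022 91.2
```

```text
time_s: 18.42
eef_pos: [0.5283, 0.1255, 0.143]
eef_rot: [-0.013, -0.705, -0.013, 0.709]
wrist_force: [0.6, -0.1, -0.4]
opening: 0.5
turn opt [-3.126e+00 -2.000e-03  8.000e-03]
turn opt [0.016 0.005 0.001]
t 18.425 pos [0.5283 0.1255 0.143 ] open 0.5 F [ 0.6 -0.1 -0.4] q [0.01 0.19 1.75 0.   1.21 1.55]
tool axes in world
 [[-0.005  0.037 -0.999]
 [ 0.001 -0.999 -0.037]
 [-1.    -0.001  0.005]]
shift cm tool [12.1   0.48 -0.42]
time_s: 18.92
eef_pos: [0.5284, 0.1243, 0.0702]
eef_rot: [-0.017, -0.705, -0.017, 0.709]
wrist_force: [0.0, 0.3, -0.3]
opening: 0.499
turn opt [-3.114e+00 -1.000e-03  8.000e-03]
turn opt [0.028 0.005 0.001]
t 18.925 pos [0.5284 0.1243 0.0702] open 0.5 F [ 0.   0.3 -0.3] q [0.01 0.29 1.79 0.   1.07 1.53]
tool axes in world
 [[-0.005  0.049 -0.999]
 [ 0.    -0.999 -0.049]
 [-1.    -0.001  0.005]]
shift cm tool [ 4.82  0.35 -0.37]
```

```bash
python3 -m creep '0.5 2 0.2 0 0.028 0.005 0;0.5 1.7 0.1 0 0 0 0;0.5 1 0 -0.3 0 0 0;0.5 0 0 -0.2 0 0 0'; python3 go.py .5535 .121 .022 91.2
```

```text
time_s: 19.42
eef_pos: [0.5364, 0.1204, 0.0239]
eef_rot: [0.009, 0.708, 0.009, -0.706]
wrist_force: [-0.3, -0.5, 0.1]
opening: 0.501
turn opt [-3.138 -0.    -0.005]
turn opt [ 0.003 -0.003  0.   ]
t 19.425 pos [0.5364 0.1204 0.0239] open 0.5 F [-0.3 -0.5  0.1] q [0.   0.37 1.8  0.   0.97 1.55]
tool axes in world
 [[ 0.003  0.024 -1.   ]
 [ 0.    -1.    -0.024]
 [-1.    -0.    -0.003]]
shift cm tool [ 0.2  -0.02 -1.71]
```

```bash
python3 -m creep '0.5 0 0 -0.5 0 0 0;0.5 0 0 -0.5 0 0 0;0.5 0 0 -0.3 0 0 0'; python3 -m creep '0.5 0 0 -0.2 0 0 0;0.5 0 0 -0.2 0 0 0';python3 -m creep '0.5 0 0 -0.2 0 0 0;0.5 0 0 -0.2 0 0 0'
```

```text
time_s: 19.8
eef_pos: [0.552, 0.1209, 0.0257]
eef_rot: [0.009, 0.709, 0.009, -0.705]
wrist_force: [-0.5, 0.1, -0.1]
opening: 0.499
time_s: 20.05
eef_pos: [0.5567, 0.121, 0.0261]
eef_rot: [0.009, 0.71, 0.009, -0.705]
wrist_force: [-0.1, 0.1, 0.0]
opening: 0.502
time_s: 20.3
eef_pos: [0.5574, 0.1209, 0.0257]
eef_rot: [-0.009, -0.707, -0.009, 0.707]
wrist_force: [-9.7, -1.2, 7.4]
opening: 0.502
```

Both stalls agree with the tin touching the rail (9.7 N) and the end stop (14 N). I back off and go to the button.

```bash
python3 -m creep '0.5 0 0 1.5 0 0 0;0.5 0 0 0.8 0 0 0;0.5 -4 0 0 0 0 0;0.5 -4 0 0 0 0 0;0 -3 0 0 0 0 0;0 0 -5 1.5 0 0 0;0 0 -5 1.5 0 0 0;0 0 -5 1.5 0 0 0;0 0 -4 1 0 0 0;0 0 0 0 0 0 0'; python3 go.py .475 .316 .06 91.2; python3 see.py 9
```

```text
time_s: 21.55
eef_pos: [0.4752, 0.3141, 0.1412]
eef_rot: [0.007, 0.709, 0.009, -0.705]
wrist_force: [-0.2, -0.1, -0.5]
opening: 0.0
turn opt [-3.141e+00 -3.000e-03 -1.000e-02]
turn opt [ 0.001 -0.006  0.002]
t 21.55 pos [0.4752 0.3141 0.1412] open 0.0 F [-0.2 -0.1 -0.5] q [ 0.38  0.24  1.69 -0.    1.21  1.92]
tool axes in world
 [[ 0.006  0.022 -1.   ]
 [ 0.002 -1.    -0.022]
 [-1.    -0.002 -0.006]]
shift cm tool [ 8.12 -0.17  0.07]
top tin 719 z 0.0684 [614.3 121.2] [93.1 89.4] 0.5
side tin 1039 z 0.0657 [612.6 124.2] [91.1 91.2] 0.8
```

Run:
```python
from h import *
for n in("top","side"):
    p,d=ctrl.camera(n); P=cloud(n,d); print(n,"table z near btn", np.nanmedian(P[215:225,140:175,2]) if n=="top" else np.nanmedian(P[315:325,255:275,2]))
    w=(slice(190,222),slice(140,172)) if n=="top" else (slice(285,320),slice(245,280))
    hs=cv2.cvtColor(p,cv2.COLOR_BGR2HSV)[w];Q=P[w]
    rd=((hs[:,:,0]<8)|(hs[:,:,0]>172))&(hs[:,:,1]>150)&(hs[:,:,2]>90)
    ys,xs=np.nonzero(rd);print(rd.sum(),np.nanmedian(Q[rd],0),np.nanpercentile(Q[rd][:,2],[10,90]),xs.mean()+w[1].start,ys.mean()+w[0].start)
    print("housing z",np.nanmax(Q[:,:,2]))
```

```text
top table z near btn 0.006676727600949839
8 [0.46544624 0.31139369 0.02524471] [0.02277558 0.09395226] 157.375 208.25
housing z 0.557659017174708
side table z near btn -0.0006148553273517265
173 [0.47334245 0.31829875 0.02120734] [0.01632974 0.02289911] 262.1040462427746 301.1445086705202
housing z 0.024465850987607562
```

View pics/side9.png

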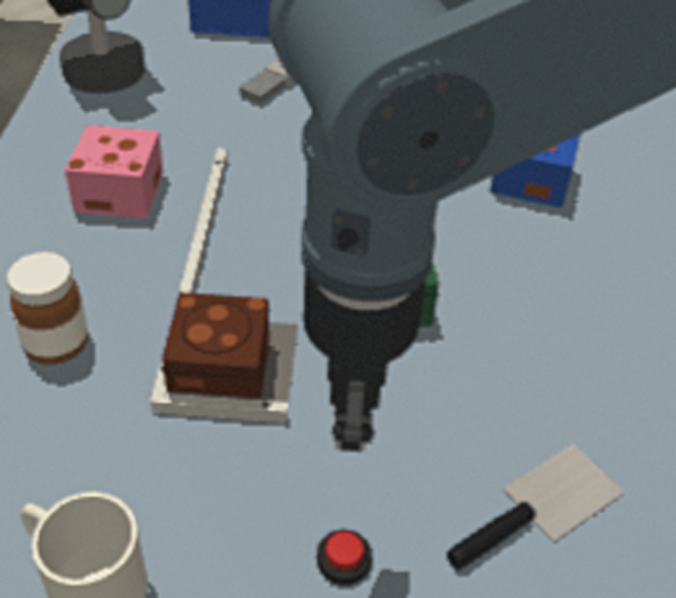

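View pics/top9.png

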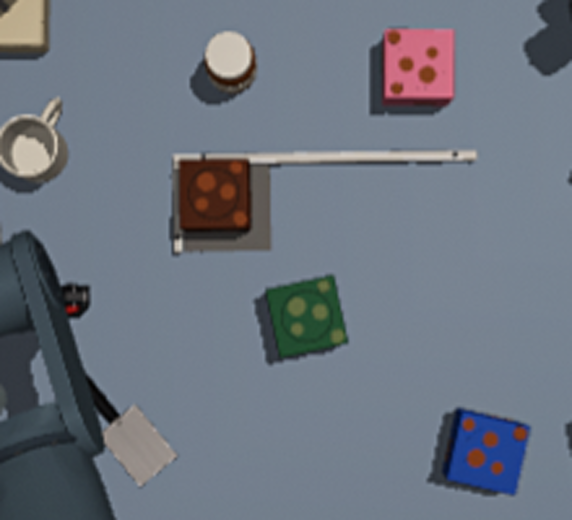

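Run:
```python
from h import *
p,d=ctrl.camera("top"); s,ds=ctrl.camera("side")
a=cv2.resize(p[142:192,190:250],None,fx=10,fy=10,interpolation=cv2.INTER_NEAREST);cv2.imwrite("pics/topz.png",a)
b=cv2.resize(s[195:260,180:250],None,fx=9,fy=9,interpolation=cv2.INTER_NEAREST);cv2.imwrite("pics/sidez.png",b)
P=cloud("top",d)
print("rail depth profile col 265, x,z:");print(P[146:158,265,[0,2]].round(4).tolist());print(p[146:158,265].mean(1))
print("tin col 215:",P[146:158,215,[0,2]].round(4).tolist(), p[146:158,215].tolist())
print("tin row 170:",P[170,194:206,[1,2]].round(4).tolist())
S=cloud("side",ds)
m=(S[:,:,2]>.012)&(S[:,:,2]<.022)&(S[:,:,1]>-.2)&(S[:,:,1]<.06)&(S[:,:,0]>.64)&(S[:,:,0]<.70)
Q=S[m];c=Q[:,0]+.021*Q[:,1];print("side rail pts",m.sum(),np.percentile(c,[2,10,50,90,98]))
m=(P[:,:,2]>.013)&(P[:,:,2]<.026)&(P[:,:,1]>-.2)&(P[:,:,1]<.06)&(P[:,:,0]>.64)&(P[:,:,0]<.70)
Q=P[m];c=Q[:,0]+.021*Q[:,1];print("top rail pts",m.sum(),np.percentile(c,[2,10,50,90,98]))
```

```text
rail depth profile col 265, x,z:
[[0.6869, 0.0037], [0.6837, 0.001], [0.678, 0.0174], [0.6737, 0.0227], [0.6716, 0.0115], [0.6674, 0.0169], [0.6661, -0.0012], [0.6618, 0.0047], [0.659, -0.0019], [0.6556, -0.0034], [0.651, 0.006], [0.6477, 0.0032]]
[129.33333333 131.         171.66666667 197.         190.66666667
 151.66666667  75.33333333  98.33333333 132.66666667 133.66666667
 131.66666667 131.        ]
tin col 215: [[0.687, -0.0041], [0.6841, -0.0088], [0.6792, 0.0011], [0.6733, 0.0189], [0.6696, 0.0208], [0.6603, 0.0675], [0.6577, 0.0605], [0.6538, 0.0644], [0.6498, 0.0692], [0.6465, 0.0679], [0.6428, 0.0705], [0.6388, 0.0752]] [[142, 128, 116], [140, 126, 114], [135, 124, 114], [156, 158, 160], [139, 148, 158], [58, 69, 91], [18, 31, 69], [18, 33, 70], [21, 33, 67], [19, 31, 62], [19, 33, 68], [20, 35, 72]]
tin row 170: [[0.1889, 0.186, 0.182, 0.1764, 0.1726, 0.1653, 0.1614, 0.1587, 0.155, 0.1517, 0.1479, 0.1453], [0.002, -0.0036, 0.0006, 0.0224, 0.0249, 0.0662, 0.0719, 0.0641, 0.0672, 0.0664, 0.0707, 0.0612]]
side rail pts 219 [0.66166099 0.66219489 0.66707697 0.67236124 0.67361876]
top rail pts 237 [0.66523647 0.66628609 0.67128622 0.6767267  0.67827201]
```

View pics/topz.png

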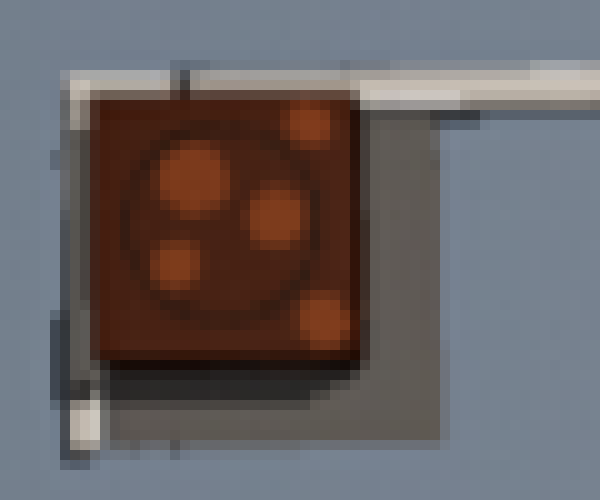

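View pics/sidez.png

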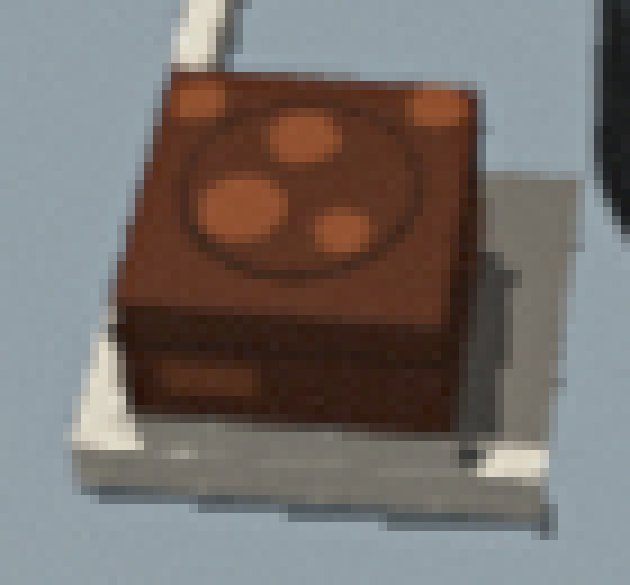

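Both cameras show the tin overlapping the rail line with at most a 0–3 mm apparent gap, which is calibration level. The stall position also matches the first rail contact, carried along the rail's slope, to within 1 mm. So the tin is seated, and I press the button with closed fingers.

```bash
python3 go.py .4745 .3165 .04 91.2; python3 -m creep '0 3.5 -0.2 0 0 0 0;0 3.5 0 0 0 0 0;0 2.5 0 0 0 0 0;0 0 0 0 0 0 0'; python3 go.py .4745 .3165 .03 91.2
```

```text
turn opt [3.137e+00 2.000e-03 9.000e-03]
turn opt [-0.005 -0.006  0.001]
t 21.85 pos [0.4767 0.3105 0.141 ] open -0.0 F [1.  0.2 0.2] q [ 0.37  0.24  1.69 -0.    1.21  1.92]
tool axes in world
 [[ 0.006  0.016 -1.   ]
 [ 0.001 -1.    -0.016]
 [-1.    -0.001 -0.006]]
shift cm tool [10.1  -0.59  0.27]
time_s: 22.35
eef_pos: [0.4805, 0.3091, 0.0449]
eef_rot: [0.003, 0.71, 0.004, -0.704]
wrist_force: [-0.1, -0.3, -0.3]
opening: -0.002
turn opt [3.13e+00 3.00e-03 1.40e-02]
turn opt [-0.011 -0.009  0.002]
t 22.35 pos [0.4805 0.3091 0.0449] open -0.0 F [-0.1 -0.3 -0.3] q [ 0.36  0.37  1.74 -0.    1.02  1.93]
tool axes in world
 [[ 0.009  0.01  -1.   ]
 [ 0.002 -1.    -0.01 ]
 [-1.    -0.002 -0.009]]
shift cm tool [ 1.48 -0.74  0.61]
```

```bash
python3 -m creep '0 0 -0.7 0.6 -0.01 -0.01 0;0 1 0 0 0 0 0;0 0 0 0 0 0 0'; python3 go.py .4745 .3165 .022 91.2
```

```text
time_s: 22.72
eef_pos: [0.4765, 0.3167, 0.0373]
eef_rot: [0.006, 0.708, 0.008, -0.706]
wrist_force: [0.3, 0.2, 0.0]
opening: 0.001
turn opt [3.14  0.005 0.004]
turn opt [-0.002 -0.002  0.003]
t 22.725 pos [0.4765 0.3167 0.0373] open 0.0 F [0.3 0.2 0. ] q [0.38 0.39 1.74 0.   1.01 1.93]
tool axes in world
 [[ 0.002  0.019 -1.   ]
 [ 0.003 -1.    -0.019]
 [-1.    -0.003 -0.002]]
shift cm tool [1.53 0.02 0.2 ]
```

```bash
python3 -m creep '0 0.8 0 0.2 0 0 0;0 0.5 0 0 0 0 0'; python3 -m creep '0 0.3 0 0 0 0 0;0 0.3 0 0 0 0 0'; python3 -m creep '0 0.3 0 0 0 0 0;0 0.3 0 0 0 0 0'; python3 -m creep '0 0.3 0 0 0 0 0;0 0.3 0 0 0 0 0'
```

```text
time_s: 22.98
eef_pos: [0.4752, 0.3171, 0.0247]
eef_rot: [0.005, 0.709, 0.008, -0.706]
wrist_force: [-0.6, -0.7, -0.2]
opening: 0.001
time_s: 23.22
eef_pos: [0.4751, 0.3171, 0.018]
eef_rot: [0.005, 0.708, 0.008, -0.706]
wrist_force: [-0.8, -0.6, -0.3]
opening: -0.003
time_s: 23.48
eef_pos: [0.4751, 0.3171, 0.0116]
eef_rot: [0.005, 0.708, 0.008, -0.706]
wrist_force: [0.3, -0.1, 0.3]
opening: 0.002
time_s: 23.72
eef_pos: [0.4752, 0.3171, 0.0052]
eef_rot: [0.005, 0.709, 0.008, -0.706]
wrist_force: [-0.4, 0.6, -0.1]
opening: -0.004
```

Run:
```python
from h import *
p,d=ctrl.camera("top"); s,ds=ctrl.camera("side")
cv2.imwrite("pics/topb.png",cv2.resize(p[170:240,120:200],None,fx=7,fy=7,interpolation=cv2.INTER_CUBIC))
cv2.imwrite("pics/sideb.png",cv2.resize(s[250:330,220:310],None,fx=7,fy=7,interpolation=cv2.INTER_CUBIC))
o=ctrl.get_obs()
for n in("top","side"):
    c=ctrl.calibration(n);print(n,cv2.projectPoints(o["eef_pos"].reshape(1,3),cv2.Rodrigues(c["R"])[0],c["t"],c["mtx"],c["distortion"])[0].ravel())
```

```text
top [157.03501435 205.35273167]
side [261.11478329 304.24015896]
```

View pics/sideb.png

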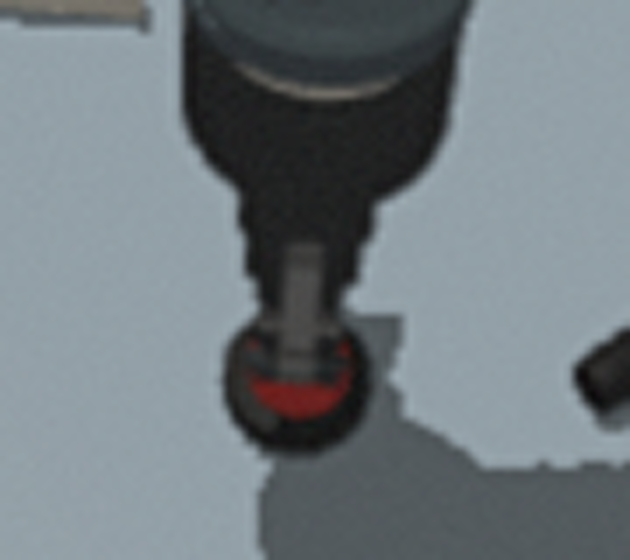

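View pics/topb.png

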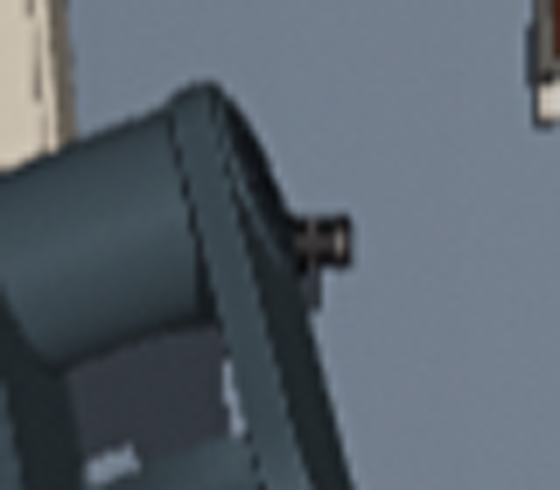

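Run:
```python
from h import *
s,ds=ctrl.camera("side");S=cloud("side",ds)
for v in range(284,318,2): print(v,[tuple((S[v,u]*1000).round(0).astype(int)) for u in (258,261,263,265,268)], s[v,263])
o=ctrl.get_obs();print(o["wrist_force"],o["torque"],o["eef_pos"],o["opening"],o["joint_efforts"].round(2))
```

```text
284 [(np.int64(483), np.int64(353), np.int64(141)), (np.int64(478), np.int64(354), np.int64(143)), (np.int64(474), np.int64(356), np.int64(146)), (np.int64(470), np.int64(353), np.int64(142)), (np.int64(465), np.int64(353), np.int64(143))] [39 41 40]
286 [(np.int64(483), np.int64(355), np.int64(137)), (np.int64(477), np.int64(354), np.int64(136)), (np.int64(474), np.int64(354), np.int64(136)), (np.int64(470), np.int64(353), np.int64(136)), (np.int64(464), np.int64(355), np.int64(140))] [59 60 60]
288 [(np.int64(483), np.int64(356), np.int64(132)), (np.int64(477), np.int64(355), np.int64(131)), (np.int64(473), np.int64(355), np.int64(131)), (np.int64(470), np.int64(355), np.int64(133)), (np.int64(464), np.int64(357), np.int64(136))] [67 67 69]
290 [(np.int64(483), np.int64(333), np.int64(87)), (np.int64(477), np.int64(358), np.int64(129)), (np.int64(473), np.int64(358), np.int64(130)), (np.int64(469), np.int64(357), np.int64(129)), (np.int64(463), np.int64(332), np.int64(89))] [75 76 76]
292 [(np.int64(483), np.int64(332), np.int64(78)), (np.int64(477), np.int64(362), np.int64(128)), 
[... 2624 characters left out ...]
9))] [22 25 25]
314 [(np.int64(480), np.int64(339), np.int64(2)), (np.int64(473), np.int64(340), np.int64(4)), (np.int64(469), np.int64(339), np.int64(4)), (np.int64(465), np.int64(340), np.int64(7)), (np.int64(458), np.int64(335), np.int64(-1))] [40 39 38]
316 [(np.int64(479), np.int64(341), np.int64(-3)), (np.int64(473), np.int64(341), np.int64(-1)), (np.int64(469), np.int64(341), np.int64(-2)), (np.int64(464), np.int64(342), np.int64(1)), (np.int64(458), np.int64(341), np.int64(1))] [95 92 85]
[1.18159213 0.50304927 0.18284665] [ 0.01686968 -0.00626013 -0.03593398] [0.47508609 0.31708364 0.00521445] -0.0025919038707422994 [-1.000e-02 -4.879e+01 -2.692e+01  1.000e-02 -4.000e-02 -0.000e+00]
```

Run:
```python
from h import *
s,ds=ctrl.camera("side");p0=cv2.imread("pics/side0.png")
for u in(258,263,267): print(u,"before",[(v,p0[v,u].tolist()) for v in range(303,316)]);print("now",[(v,s[v,u].tolist()) for v in range(303,316)])
```

```text
258 before [(303, [57, 61, 191]), (304, [54, 58, 183]), (305, [45, 46, 153]), (306, [28, 29, 105]), (307, [30, 33, 88]), (308, [40, 42, 64]), (309, [45, 46, 44]), (310, [48, 49, 48]), (311, [43, 44, 43]), (312, [24, 25, 26]), (313, [21, 21, 19]), (314, [59, 57, 53]), (315, [118, 113, 104])]
now [(303, [32, 32, 40]), (304, [33, 34, 77]), (305, [26, 30, 108]), (306, [27, 29, 106]), (307, [35, 38, 98]), (308, [41, 41, 68]), (309, [49, 50, 48]), (310, [47, 50, 49]), (311, [36, 36, 36]), (312, [20, 18, 21]), (313, [26, 27, 25]), (314, [64, 61, 56]), (315, [126, 121, 111])]
263 before [(303, [53, 58, 184]), (304, [54, 58, 185]), (305, [54, 57, 186]), (306, [50, 53, 169]), (307, [30, 33, 110]), (308, [28, 28, 92]), (309, [33, 34, 69]), (310, [43, 46, 45]), (311, [45, 46, 46]), (312, [36, 36, 38]), (313, [21, 21, 21]), (314, [33, 34, 33]), (315, [69, 67, 61])]
now [(303, [59, 60, 58]), (304, [50, 52, 66]), (305, [37, 37, 98]), (306, [29, 31, 108]), (307, [30, 32, 108]), (308, [30, 31, 101]), (309, [33, 32, 75]), (310, [30, 30, 34]), (311, [22, 23, 20]), (312, [25, 26, 25]), (313, [20, 22, 21]), (314, [41, 42, 39]), (315, [75, 74, 68])]
267 before [(303, [50, 53, 181]), (304, [45, 50, 166]), (305, [37, 39, 133]), (306, [28, 29, 97]), (307, [26, 29, 80]), (308, [26, 25, 48]), (309, [36, 36, 34]), (310, [42, 41, 42]), (311, [33, 38, 36]), (312, [20, 21, 21]), (313, [44, 42, 39]), (314, [77, 74, 68]), (315, [120, 114, 105])]
now [(303, [36, 35, 33]), (304, [35, 34, 48]), (305, [33, 33, 83]), (306, [27, 28, 103]), (307, [27, 29, 87]), (308, [22, 24, 51]), (309, [26, 27, 25]), (310, [19, 19, 15]), (311, [23, 23, 22]), (312, [25, 24, 24]), (313, [50, 48, 45]), (314, [85, 81, 75]), (315, [97, 94, 87])]
```

Run:
```python
from h import *
c=ctrl.calibration("side")
def pr(*X): return cv2.projectPoints(np.array(X,float).reshape(1,3),cv2.Rodrigues(c["R"])[0],c["t"],c["mtx"],c["distortion"])[0].ravel().round(1)
print("open tips",pr(.645,-.032,.1644),pr(.583,-.032,.1644),pr(.645,-.032,.1744),"seen 210.8,141.2 / 231.9,141.9")
print("closed",pr(.4752,.3141,.1412),pr(.4752,.3141,.18),"seen lowest 264.6,261")
```

```text
open tips [210.  146.7] [233.2 148.5] [209.8 143.6] seen 210.8,141.2 / 231.9,141.9
closed [263.9 266.9] [264.8 254.8] seen lowest 264.6,261
```

```bash
python3 -m creep '0 -3 0 0 0 0 0;0 -3 0 0 0 0 0;0 -3 0 0 0 0 0;0 0 0 0 0 0 0';python3 - <<'E'
from h import *
s,ds=ctrl.camera("side");S=cloud("side",ds)
cv2.imwrite("pics/sidec.png",cv2.resize(s[200:320,205:325],None,fx=5,fy=5,interpolation=cv2.INTER_CUBIC))
print(ctrl.get_obs()["eef_pos"],ctrl.get_obs()["opening"])
m=(abs(S[:,:,0]-.475)<.05)&(abs(S[:,:,1]-.317)<.1)&(S[:,:,2]>.035)&(S[:,:,2]<.3)
vs,us=np.nonzero(m);print("lowest z",np.sort(S[m][:,2])[:10].round(3));
for v in range(vs.max()-40,vs.max()+1,3):
    k=vs==v; print(v,us[k].min(),us[k].max(),S[v,us[k]].mean(0).round(3))
E
```

```text
time_s: 24.42
eef_pos: [0.4748, 0.3167, 0.0979]
eef_rot: [0.005, 0.708, 0.008, -0.706]
wrist_force: [0.4, 1.2, -0.6]
opening: 0.002
[0.47361042 0.31620067 0.09628973] 0.00379047897822163
lowest z [0.036 0.037 0.037 0.037 0.037 0.038 0.041 0.041 0.041 0.042]Traceback (most recent call last):
  File "<stdin>", line 8, in <module>
    return umr_minimum(a, axis, None, out, keepdims, initial, where)
ValueError: zero-size array to reduction operation minimum which has no identity
```

View pics/sidec.png

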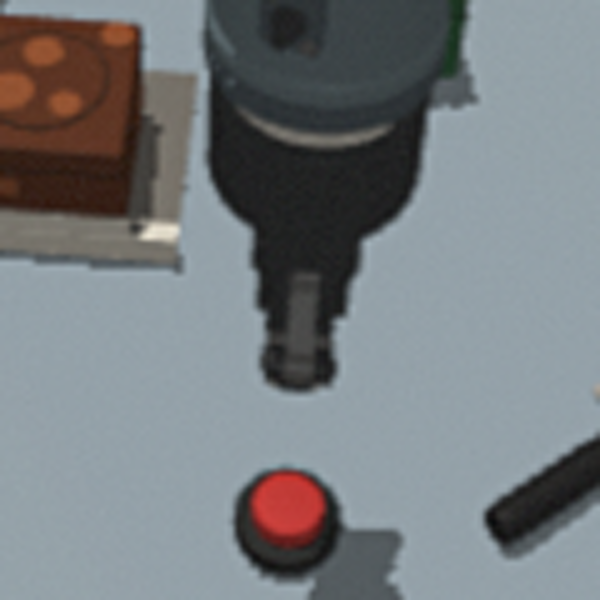

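Run:
```python
from h import *
s,ds=ctrl.camera("side");S=cloud("side",ds)
for v in range(294,314,2): print(v,(S[v,258:268].mean(0)*1000).round(1),s[v,263])
print("finger col 263/265:")
for v in range(256,286,2): print(v,(S[v,263:267].mean(0)*1000).round(0),(S[v,258:260].mean(0)*1000).round(0))
p,d=ctrl.camera("top");P=cloud("top",d)
print("top lowest finger z", [(P[v,150:166,2]*1000).round(0).tolist() for v in range(200,212,3)])
```

```text
294 [nan nan nan] [ 53  53 122]
296 [473.4 306.3  21.6] [ 53  57 195]
298 [473.  311.1  21.4] [ 53  57 191]
300 [472.6 315.9  21.5] [ 56  60 194]
302 [472.3 320.7  21.4] [ 57  60 195]
304 [471.9 325.8  22. ] [ 56  60 197]
306 [471.5 329.8  20.8] [ 52  55 178]
308 [471.2 330.9  14.3] [26 29 97]
310 [470.8 334.   11.6] [46 50 48]
312 [470.5 338.2  10.7] [36 37 39]
finger col 263/265:
256 [475. 353. 228.] [486. 334. 201.]
258 [475. 355. 225.] [486. 333. 194.]
260 [475. 357. 222.] [486. 332. 187.]
262 [474. 352. 210.] [486. 331. 179.]
264 [474. 352. 204.] [488. 269.  86.]
266 [474. 365. 216.] [487. 272.  83.]
268 [474. 368. 214.] [487. 291. 102.]
270 [473. 369. 211.] [484. 356. 189.]
272 [473. 373. 210.] [483. 374. 209.]
274 [473. 376. 208.] [483. 377. 208.]
276 [472. 377. 205.] [483. 378. 203.]
278 [472. 329. 126.] [487. 246.  -2.]
280 [472. 251.  -0.] [486. 251.  -2.]
282 [472. 256.  -1.] [486. 258.  -1.]
284 [471. 262.   0.] [485. 262.  -2.]
top lowest finger z [[471.0, 467.0, 461.0, 446.0, 431.0, 416.0, 9.0, 15.0, 15.0, 12.0, 17.0, 8.0, 6.0, 4.0, 5.0, 5.0], [476.0, 468.0, 465.0, 456.0, 444.0, 439.0, 241.0, 237.0, 225.0, 193.0, 200.0, 204.0, 207.0, 213.0, 209.0, 212.0], [491.0, nan, 459.0, 461.0, 450.0, 447.0, 432.0, 227.0, 223.0, 217.0, 218.0, 216.0, 211.0, 213.0, 212.0, 212.0], [504.0, 494.0, 485.0, 467.0, 448.0, 447.0, 421.0, 405.0, 26.0, 24.0, 13.0, 15.0, 16.0, 7.0, 211.0, -0.0]]
```

The button top is at z ≈ 0.0215 and hasn't moved. In this picture the shut fingertips show well above the stated TCP: their lowest edge is at about (265,278), where the TCP would project near row 281. That means the true tips sit about 1–2 cm short, which explains the lack of contact. I go down again in small steps under force watch.

```bash
python3 go.py .4735 .3165 .005 91.2; python3 -m creep '0 3 0 0 0 0 0;0 3 0 0 0 0 0;0 2 0 0 0 0 0;0 0 0 0 0 0 0'; python3 go.py .4735 .3165 .005 91.2
```

```text
turn opt [ 3.14e+00  2.00e-03 -5.00e-03]
turn opt [-0.002  0.003  0.001]
t 24.575 pos [0.4721 0.3155 0.0941] open -0.0 F [ 0.1  1.1 -0.6] q [0.38 0.3  1.72 0.   1.13 1.93]
tool axes in world
 [[-0.003  0.019 -1.   ]
 [ 0.001 -1.    -0.019]
 [-1.    -0.001  0.003]]
shift cm tool [ 8.91 -0.08 -0.17]
time_s: 25.08
eef_pos: [0.468, 0.314, 0.0069]
eef_rot: [-0.007, -0.703, -0.006, 0.711]
wrist_force: [0.1, 0.2, 0.6]
opening: 0.002
turn opt [ 3.14e+00 -2.00e-03 -1.70e-02]
turn opt [-0.002  0.011 -0.001]
t 25.075 pos [0.468  0.314  0.0069] open 0.0 F [0.1 0.2 0.6] q [0.38 0.43 1.75 0.   0.97 1.93]
tool axes in world
 [[-0.011  0.019 -1.   ]
 [-0.002 -1.    -0.019]
 [-1.     0.001  0.011]]
shift cm tool [ 0.18 -0.24 -0.56]
```

```bash
python3 -m creep '0 0 -0.2 -0.5 0 0.011 0;0 0 0 0 0 0 0'; python3 -m creep '0 0.3 0 0 0 0 0;0 0.2 0 0 0 0 0';python3 -m creep '0 0.2 0 0 0 0 0;0 0.2 0 0 0 0 0'
```

```text
time_s: 25.32
eef_pos: [0.4735, 0.3163, 0.0071]
eef_rot: [0.007, 0.707, 0.006, -0.707]
wrist_force: [0.5, 1.0, 0.6]
opening: -0.002
time_s: 25.58
eef_pos: [0.4746, 0.3169, 0.0034]
eef_rot: [0.007, 0.708, 0.007, -0.706]
wrist_force: [0.1, -0.7, 0.2]
opening: 0.001
time_s: 25.82
eef_pos: [0.4749, 0.317, -0.0002]
eef_rot: [0.007, 0.709, 0.007, -0.706]
wrist_force: [-1.8, -1.3, 2.3]
opening: -0.001
```

Contact begins at TCP z ≈ 0.000, with 2.3 N upward. I press on.

```bash
python3 -m creep '0 0.2 0 0 0 0 0;0 0.2 0 0 0 0 0';python3 -m creep '0 0.2 0 0 0 0 0;0 0.2 0 0 0 0 0'; python3 go.py .4735 .3165 -.006 91.2
```

```text
time_s: 26.08
eef_pos: [0.4749, 0.317, -0.004]
eef_rot: [0.007, 0.709, 0.007, -0.706]
wrist_force: [-1.1, -2.0, 4.2]
opening: 0.003
time_s: 26.32
eef_pos: [0.475, 0.3171, -0.0044]
eef_rot: [0.007, 0.708, 0.007, -0.706]
wrist_force: [-10.0, -5.4, 24.7]
opening: -0.002
turn opt [ 3.14e+00 -2.00e-03  5.00e-03]
turn opt [-0.001 -0.003 -0.001]
t 26.325 pos [ 0.475   0.3171 -0.0044] open -0.0 F [-10.   -5.4  24.7] q [ 0.38  0.46  1.75 -0.    0.94  1.93]
tool axes in world
 [[ 0.003  0.02  -1.   ]
 [-0.001 -1.    -0.02 ]
 [-1.     0.001 -0.003]]
shift cm tool [0.16 0.05 0.15]
```

```bash
python3 - <<'E'
from h import *
s,ds=ctrl.camera("side");S=cloud("side",ds)
for v in range(302,313): print(v,(S[v,258:268].mean(0)*1000).round(1),s[v,263])
print(ctrl.get_obs()["wrist_force"],ctrl.get_obs()["eef_pos"])
E
python3 -m creep '0 0 0 0 0 0 0'
```

```text
302 [472.1 371.5 109.3] [68 71 70]
303 [472.  373.5 109.2] [54 57 56]
304 [471.8 375.2 108.6] [64 66 66]
305 [471.7 376.8 107.8] [69 70 69]
306 [471.5 377.8 105.9] [59 61 58]
307 [471.4 378.5 103.5] [49 53 71]
308 [471.3 334.8  21.3] [34 33 98]
309 [471.  332.   12.1] [25 31 73]
310 [470.8 333.9  11.4] [27 26 30]
311 [470.6 336.7  12.2] [21 22 20]
312 [470.5 338.4  11.1] [22 24 23]
[-9.17078778 -5.32525092 22.94733127] [ 0.47501735  0.31708477 -0.00435586]
time_s: 26.5
eef_pos: [0.4749, 0.317, -0.0036]
eef_rot: [0.008, 0.708, 0.007, -0.706]
wrist_force: [-2.3, -1.1, 4.4]
opening: 0.001
```

The force shows a spring of about 4–5 N and then a hard stop at 23–25 N, so the button was fully down. I release and rise clear.

```bash
python3 -m creep '0 -1.5 0 0 0 0 0;0 -3 0 0 0 0 0;0 -4 0 0 0 0 0;0 -5 0 0 0 0 0;0 -5 0 1 0 0 0;0 -2 0 3 0 0 0;0 0 0 3 0 0 0;0 0 0 0 0 0 0;0 0 0 0 0 0 0'; python3 see.py 10
python3 - <<'E'
from h import *
s,ds=ctrl.camera("side");S=cloud("side",ds)
for v in range(296,312,2): print(v,(S[v,258:268].mean(0)*1000).round(1),s[v,263])
o=ctrl.get_obs();print(o["wrist_force"],o["dq"].round(3))
p,d=ctrl.camera("top");p0=cv2.imread("pics/top0.png");P=cloud("top",d)
pts=P[190:235,225:270];pts=pts[pts[:,:,2]>.05];print("green",cv2.minAreaRect(pts[:,:2].astype(np.float32)*1000))
E
```

```text
time_s: 27.62
eef_pos: [0.4043, 0.3163, 0.2128]
eef_rot: [0.006, 0.71, 0.007, -0.704]
wrist_force: [-0.8, -0.3, 1.0]
opening: 0.004
top tin 714 z 0.0684 [614.1 121.2] [92.8 89.3] 0.4
side tin 1039 z 0.0657 [612.9 123.7] [90.8 91.1] 1.5
296 [473.4 306.5  21.9] [ 49  54 187]
298 [473.  310.8  20.9] [ 52  56 184]
300 [472.6 316.1  21.8] [ 52  57 185]
302 [472.3 321.1  22.1] [ 54  57 186]
304 [471.9 325.5  21.5] [ 54  57 188]
306 [471.5 329.2  19.8] [ 49  52 170]
308 [471.2 330.9  14.3] [24 26 93]
310 [470.8 333.7  11.1] [43 46 45]
[ 0.25181735 -0.29524639 -0.49460637] [-0.002  0.007  0.001  0.002 -0.001 -0.   ]
green ((453.5564270019531, -0.05568695068359375), (92.52198028564453, 91.90540313720703), 12.03388500213623)
```

View pics/side10.png

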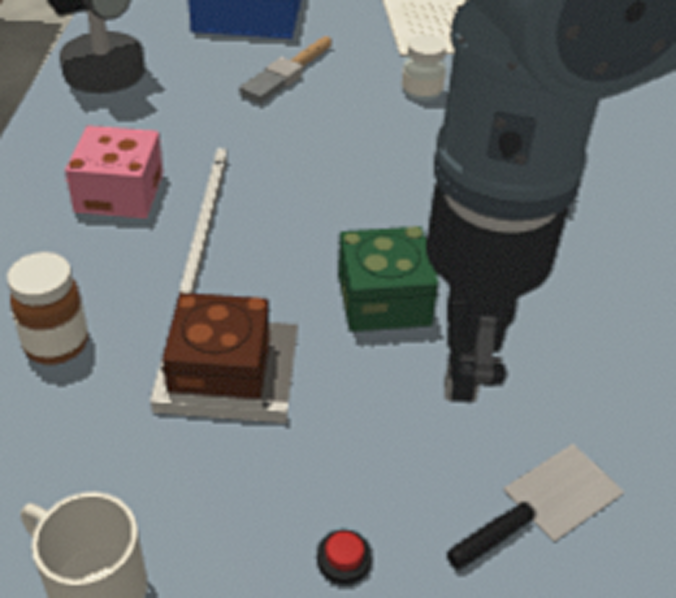

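View pics/top10.png

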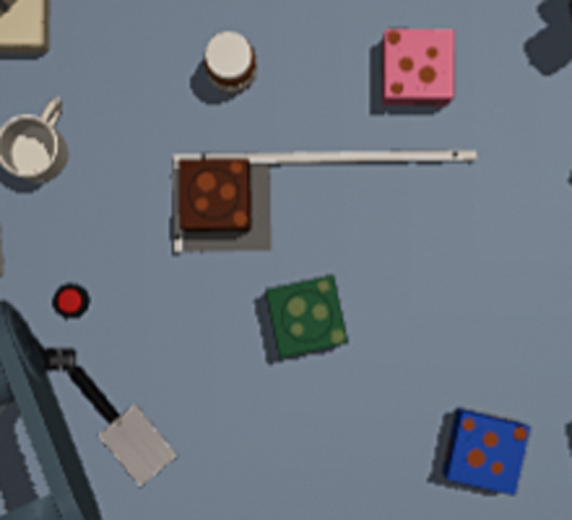

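The tin sits in the corner at crop (217,345) in the side view, and the button is up again at z ≈ 21.5 mm. The green tin hasn't moved, and the gripper is in free air with no force on it. I hand in.

```bash
python3 -c "
from bench import ctrl
print(ctrl.hand_in())"
```

```text
the job is handed in; nothing more can be done
None
```

I pushed the rust-brown tin with two half-open fingers, first against the long rail and then along it to the end stop, and then nudged it against the rail once more. Then I pressed the red button with shut fingers, let it up, moved clear and handed in at about 28 s. The hand-in gave no verdict.

**Last checks:**
- **Tin:** it rests flat at about (0.614, 0.121) m. Its yaw reads about 0.5–1.5°, and the rail's about 1.2°. It stalled against both bars, and the readings there never passed 14 N.
- **Button:** it bottomed out at about 24 N and is back up, with its top at about 21.5 mm as before.
- **Other things:** the green tin measured the same before and after. The mug, jars, brush and spatula look unmoved in the last pictures; I did not measure them.
- **Robot:** the gripper is clear, with no force on it.

**Checks that disagreed:**
- **Gap at the rail:** the top camera shows an apparent gap of about 3 mm, and the side camera shows roughly none. I took this as calibration error, because the final nudge stalled within 1 mm of where the first rail contact predicted.
- **First try at the button:** it touched nothing, even with the TCP at z = 5 mm. The shut fingertips appear to end about 2 cm short of the stated TCP, so I pressed on down under force watch until it reached a hard stop at −4 mm.

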